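Check-weigh a batch of camshaft bearing caps and put them away

TASK

Set every bearing cap lying on the bench in the tray of the arrested beam balance, swing the arrest lever fully over to free the beam, let the pan end sink and rest there for a good second, then swing the lever fully back to arrest the beam level again. Pull the top drawer of the red chest out to its stop, carry the tray over by its upright grip and tip the caps out of its open end into the drawer (one that went astray may be put into the drawer by hand), then set the empty tray back level on the middle of the pan, leaving the drawer open and the beam arrested. Touch the tray only while the beam is arrested, and leave the other things on the bench where they are.

Things in the scene. Friction and masses are not known exactly. Their poses are not given: they have to be found in the camera images.
- cap1: An aluminium camshaft bearing cap (2 to 4 alike are present), a small bridge 76 mm long (own x) by 28 mm (own y) by 32 mm high (own z), 0.11 kg; origin at its middle. Two feet 18 mm long, 24 mm high at the ends, joined by a flat-topped crown 50 mm long whose sides are flat, 28 mm apart. Stands on its feet (origin 16 mm above the bench) at any yaw; may get tipped on a side.
- cap2: An aluminium camshaft bearing cap (2 to 4 alike are present), a small bridge 76 mm long (own x) by 28 mm (own y) by 32 mm high (own z), 0.11 kg; origin at its middle. Two feet 18 mm long, 24 mm high at the ends, joined by a flat-topped crown 50 mm long whose sides are flat, 28 mm apart. Stands on its feet (origin 16 mm above the bench) at any yaw; may get tipped on a side.
- cap3: An aluminium camshaft bearing cap (2 to 4 alike are present), a small bridge 76 mm long (own x) by 28 mm (own y) by 32 mm high (own z), 0.11 kg; origin at its middle. Two feet 18 mm long, 24 mm high at the ends, joined by a flat-topped crown 50 mm long whose sides are flat, 28 mm apart. Stands on its feet (origin 16 mm above the bench) at any yaw; may get tipped on a side.
- cap4: An aluminium camshaft bearing cap (2 to 4 alike are present), a small bridge 76 mm long (own x) by 28 mm (own y) by 32 mm high (own z), 0.11 kg; origin at its middle. Two feet 18 mm long, 24 mm high at the ends, joined by a flat-topped crown 50 mm long whose sides are flat, 28 mm apart. Stands on its feet (origin 16 mm above the bench) at any yaw; may get tipped on a side.
- tray: Cast aluminium tray on the balance's pan, 0.30 kg; origin: underside, below the middle of its black grip plate (70 mm own x, 14 mm own y, top 84 mm up). Spans own x -105 to 91 mm, y -91 to 91. Floor 8 mm; walls 6 mm thick, top 50 mm up, at its +x, +y, -y edges; open without lip at -x, which starts facing the robot. A 78 mm lane on each side of the grip. Caps slide out at 25 to 40 degrees of tilt.
- pan (a point): Centre of the top face of the balance's 130 mm square steel pan plate, where the tray sits; x axis along the beam towards the check weight (level, away from the robot); it stays level as the beam swings and sinks up to 8 mm. About 122 mm above the bench when arrested.
- arrest (a joint): Arrest lever of the balance: 0 = arrested (knob leans to the balance's -x, robot side; two posts hold the beam level), 1.0 rad = fully over (knob leans to +x; beam free). Posts are clear of the swinging beam from about 0.7 on. Turns about the balance's y axis; 6 N at the knob moves it (8 N when lifting a loaded beam); it stays where it is left.
- arrest_tip (a point): Centre of the black ball knob (26 mm diameter) on the 65 mm arrest lever, which stands on the balance's -y (right) side beside the beam's middle, 140 mm from the beam's line. Along the balance's x (the pan point's x) the knob moves from 31 mm before to 31 mm beyond its axle; 97 mm above the bench at both ends, 105 mm upright.
- beam (a joint): Beam of the balance: 0 = level, positive = pan end down (stop at 0.06 rad), negative = check-weight end down (stop at -0.06). Two or more caps in the tray outweigh the check weight; the empty tray does not. It hinges 130 mm from the pan's centre.
- chest_drawer0 (a joint): Top drawer of the red chest: 0 = shut, 0.1656 m = fully out at its stop; about 2 N pulls it.
- chest_drawer0_handle (a point): Middle of the drawer's bar handle, an 11 mm round bar, 120 mm long across the drawer (own y), 35 mm clear of the drawer's front face (29 mm gap), 38 mm below the chest's top, 112 mm above the bench. The drawer slides out along own -x, towards the robot. The fingers can hook it from above.
- drawer_floor (a point): Top drawer's inner floor (85 mm above the bench) at mid-width of its front panel; axes as the handle's. Inner space 195 mm (own +x, away from the robot) by 238 mm (own y, half each side); walls 43 mm, front panel 52 mm over the floor. Drawer fully out: open to above from 0 to 159 mm along own x; the chest's top (150 mm above the bench) covers the rest.
- screwdriver: Red-handled screwdriver, 200 mm; a bystander, to be left alone. Origin at the centre of its underside.
- hammer: Hammer, 260 mm; a bystander, to be left alone. Origin at the centre of its underside.
- spray_can: Grey spray can, 64 mm diameter, 170 mm high; a bystander, to be left alone. Origin at the centre of its underside.
- steel_cup: Steel cup, 70 mm diameter, 70 mm high; a bystander, to be left alone. Origin at the centre of its underside.
Mind the look-alikes: they are no part of the job. What is shaped like the cap2 but black or pink is not meant. Leave any brown look-alike of the cap4 alone.

How it is judged (in metres and radians):
On the way, in this order (a step that is already met when the one before it is completed fails the run):
1. every cap in the tray, the tray on the pan, the beam still arrested (x of cap1 in the frame of tray between -0.105 and 0.105 m and y of cap1 in the frame of tray between -0.088 and 0.088 m and z of cap1 in the frame of tray between 0.005 and 0.06 m and x of cap2 in the frame of tray between -0.105 and 0.105 m and y of cap2 in the frame of tray between -0.088 and 0.088 m and z of cap2 in the frame of tray between 0.005 and 0.06 m and x of cap3 in the frame of tray between -0.105 and 0.105 m and y of cap3 in the frame of tray between -0.088 and 0.088 m and z of cap3 in the frame of tray between 0.005 and 0.06 m and x of cap4 in the frame of tray between -0.105 and 0.105 m and y of cap4 in the frame of tray between -0.088 and 0.088 m and z of cap4 in the frame of tray between 0.005 and 0.06 m and horizontal distance between tray and pan below 0.025 m and distance between tray and pan below 0.028 m and angle between tray's own z axis and vertical below 0.06 rad and value of joint arrest below 0.12 rad and value of joint beam between -0.018 and 0.018 rad), for 0.3 s.
2. arrest lever fully over, the loaded pan end down for a second (x of cap1 in the frame of tray between -0.105 and 0.105 m and y of cap1 in the frame of tray between -0.088 and 0.088 m and z of cap1 in the frame of tray between 0.005 and 0.06 m and x of cap2 in the frame of tray between -0.105 and 0.105 m and y of cap2 in the frame of tray between -0.088 and 0.088 m and z of cap2 in the frame of tray between 0.005 and 0.06 m and x of cap3 in the frame of tray between -0.105 and 0.105 m and y of cap3 in the frame of tray between -0.088 and 0.088 m and z of cap3 in the frame of tray between 0.005 and 0.06 m and x of cap4 in the frame of tray between -0.105 and 0.105 m and y of cap4 in the frame of tray between -0.088 and 0.088 m and z of cap4 in the frame of tray between 0.005 and 0.06 m and horizontal distance between tray and pan below 0.025 m and distance between tray and pan below 0.028 m and angle between tray's own z axis and vertical below 0.06 rad and value of joint arrest above 0.85 rad and value of joint beam above 0.04 rad), for 1 s.
3. arrest lever fully back and the beam level (value of joint arrest below 0.12 rad and value of joint beam between -0.018 and 0.018 rad), for 0.3 s.
4. tray with caps in it tipped over the open drawer (angle between tray's own z axis and vertical above 0.25 rad and horizontal distance between tray and drawer_floor below 0.25 m and value of joint chest_drawer0 above 0.1 m and ((x of cap1 in the frame of tray between -0.105 and 0.105 m and y of cap1 in the frame of tray between -0.088 and 0.088 m and z of cap1 in the frame of tray between 0.005 and 0.06 m) or (x of cap2 in the frame of tray between -0.105 and 0.105 m and y of cap2 in the frame of tray between -0.088 and 0.088 m and z of cap2 in the frame of tray between 0.005 and 0.06 m) or (x of cap3 in the frame of tray between -0.105 and 0.105 m and y of cap3 in the frame of tray between -0.088 and 0.088 m and z of cap3 in the frame of tray between 0.005 and 0.06 m) or (x of cap4 in the frame of tray between -0.105 and 0.105 m and y of cap4 in the frame of tray between -0.088 and 0.088 m and z of cap4 in the frame of tray between 0.005 and 0.06 m))), for 0.04 s.
At the end, for the whole second after the job is handed in: All caps lie inside the top drawer (centres over its floor, below 60 mm above it), the drawer is out to within 10 mm of its stop, the empty tray lies level on the pan within 25 mm of its middle, the arrest lever is back (below 0.12 rad) and the beam level within 0.018 rad; everything at rest (all of step 3 and x of cap1 in the frame of drawer_floor between 0 and 0.2 m and y of cap1 in the frame of drawer_floor between -0.122 and 0.122 m and z of cap1 in the frame of drawer_floor between 0 and 0.06 m and x of cap2 in the frame of drawer_floor between 0 and 0.2 m and y of cap2 in the frame of drawer_floor between -0.122 and 0.122 m and z of cap2 in the frame of drawer_floor between 0 and 0.06 m and x of cap3 in the frame of drawer_floor between 0 and 0.2 m and y of cap3 in the frame of drawer_floor between -0.122 and 0.122 m and z of cap3 in the frame of drawer_floor between 0 and 0.06 m and x of cap4 in the frame of drawer_floor between 0 and 0.2 m and y of cap4 in the frame of drawer_floor between -0.122 and 0.122 m and z of cap4 in the frame of drawer_floor between 0 and 0.06 m and horizontal distance between tray and pan below 0.025 m and distance between tray and pan below 0.028 m and angle between tray's own z axis and vertical below 0.06 rad and value of joint chest_drawer0 above 0.155 m and linear speed of each of tray, cap1, cap2, cap3, cap4 below 0.02 m/s); the robot touches nothing.
It fails at once if the tray is touched while the beam is free (lever beyond 0.5 rad) (value of joint arrest above 0.5 rad and contact force between the fingers and tray above 0.5 N).
It fails at once if another thing on the bench is moved more than 50 mm (distance of any of screwdriver, hammer, spray_can, steel_cup from where it was at the start of the episode above 0.05 m).
Of cap1, cap2, cap3, cap4 only 2 to 4 are there at a start; the rules pass over those that are not, and their reading is None.
At some moment in a run one of cap1, cap2, cap3, cap4 may be knocked a few centimetres aside while the robot is not near it.
It also fails if it takes over 210 s, if anything falls off the work surface, if the arm or the gripper's body presses on something with over 40 N, if the wrist force passes 120 N, or if a joint passes its speed limit or range.

ROBOT

A 6-joint arm with a two-finger parallel gripper is mounted at the origin on the work surface. World frame = base frame: x ahead of the robot, y to its left, z up, the work surface at z = 0. Lengths are in mm, angles in rad, forces in N, time in s.
With the tool pointing down it reaches from about 350 to 775 mm from the base axis. Payload 7.3 kg.
Tool frame: the origin (TCP) lies at the very end of the fingers, on their centre line; the grasp point (between the pads) lies 19 mm behind it; z points along the fingers, y is the line along which they close (so a half turn about z gives the same grasp; the last joint's range is limited). The gripper opens to 92 mm and grips with 3 to 60 N. Pads are 19 mm wide; open, the fingers measure 130 mm over their backs; the gripper's body (75 mm by 190 mm) begins 47 mm behind the grasp point.
Start: joints at [0.969, 0.342, 1.524, -0, 1.275, -0.146], TCP at [231.085, 471.43, 204.441] pointing down, gripper open.
Joint ranges: [-2.53, 2.53], [-0.77, 2.02], [0.04, 2.7], [-1, 4.14], [0.28, 2.66], [-3.11, 3.11]. Speed limits (rad/s): [2.57, 2.57, 3.14, 3.14, 3.14, 3.14].

INTERFACE

Orientations are given as [roll, pitch, yaw] about the fixed x, y, z axes, in that order (R = Rz(yaw) Ry(pitch) Rx(roll)).
In Python, from plant import get_obs, optics, ticket, finder gives the robot as it stands.
- The arm moves only by the tool send_rows, never from a script. Its arguments are lists of equal length, an entry for each row: "offset": the shift along the tool's x, y, z scaled (see below), a list of three; "delta_rot": the turn, a rotation vector about the tool's x, y, z scaled (see below), a list of three. In form: {"offset": [[dx, dy, dz], ...], "delta_rot": [[rx, ry, rz], ...]}. A call has 1 to 8 rows; each row is the pose to reach, as a shift and turn from the pose commanded when the call began, along the tool's axes at that moment, turning the shorter way round; what a row does not reach only later rows make up. The controller multiplies each number of a shift by 120 mm and each number of a turn by 360 degrees. A row lasts 1/8 s, in which the tool goes at most 62.5 mm and 10.7 degrees, less where a joint would pass 70% of its speed; a pose out of reach is approached as far as the arm can. A call with a number of a shift or a turn outside -1 to 1 is refused whole. A call with a gripper value outside its range is refused whole. "grip" is the opening, from 0 (shut) to 1 (fully open), set as the call begins (left out, the last holds). The fingers move at their own pace and stop on an object; the grip force is fixed at half the most. Time passes only in rows, so rows that repeat a pose let the fingers close. It gives the time, the measured TCP pose, the force, the opening and the grip force at its end, in the units of the state.
- get_obs(): the state, without advancing time (a new reading comes with each control period).
- optics.capture(name): name is "scene" or "top" or "wrist"; returns the picture (480x640x3 uint8, red, green, blue); there is no depth.
- optics.get_calibration(name): a dict with "fx", "fy", "cx", "cy" (pixels), "k1" (the pictures are not rectified: a ray, as slopes to the right and down, at radius r is drawn at 1 + k1 r^2 times it, then the intrinsics apply), "world_from_camera" (4x4, takes a point from camera to world coordinates). Camera axes: x right, y down, z forward; pixel columns grow to the right and rows downward; lengths in mm; the calibration is good to about 2 mm. A picture is of the moment at which its call begins: read the wrist's pose just before it. get_calibration takes no time and is no camera call; for the wrist camera it gives the pose at the moment of the call.
- ticket.close_job(): hands the job in; it is judged then, once.
Trained networks look in the newest picture that a camera, given by its name, has taken for a name from the list of things; names that differ only in an ending like _2 or _b are one class to them, and where a whole thing is asked for, a point or a joint stands for the part that bears it (a point fixed in the world has none). Each returns a list of dicts, best first, with "confidence" (0 to 1); they miss things now and then, are a little off and sometimes report something else, mostly with a low value. They report only what shows in the picture. A call takes as long as a camera call. They do not tell look-alikes from the thing itself.
- finder.boxes_of(target, camera): "box" ([left, top, right, bottom] in pixels, round what is visible of it).
- finder.silhouettes(target, camera): "region" (480x640 bool, what is visible of it) and "box" ([left, top, right, bottom] in pixels, round what is visible of it).
- finder.pinpoint(target, camera): "uv" ([column, row] in pixels: a listed point, or the origin of a listed thing).
The state is a dict: "time": time; "joint_positions": joint angles; "dq": joint speeds; "tau": joint torques, N m; "tool_pos": TCP position; "tcp_rot": TCP orientation; "contact_force": force on the tool from outside, world axes, zero at the start; "moment": the same for the moment, N m; "grip_width": finger opening in mm; "finger_force": force on a finger pad.
Only numpy, scipy, OpenCV 4.12 (cv2) and the standard library are available. Lean on these libraries where they do the work, as an engineer would, in place of code of your own. Each camera call takes 0.05 s, during which the arm holds its last target. There are 200 camera calls.

## Working session

There is one attempt and no reset: what is moved stays moved. The work goes in short steps, Python scripts to look and compute and a tool call to move; the robot and the scene stay as the last step left them, time stands still between calls to the robot, and variables do not carry over. Pictures are saved under pics/ and viewed, at most 14 in all, crops included, and the job is handed in when it is done.

Besides the shell and the picture viewer there is one more tool, called as name(argument=value, ...) on one line, values as JSON. send_rows: Moves the arm, as the interface text tells. Its arguments: {"type":"object","properties":{"offset":{"type":"array"},"delta_rot":{"type":"array"},"grip":{"type":"number"}},"required":["offset","delta_rot"]}

```bash
mkdir -p pics; ls
python3 - <<'E'
from plant import get_obs, optics, finder
import cv2
for n in ("scene","top"):
    im=optics.capture(n); cv2.imwrite(f"pics/{n}0.png",im[:,:,::-1])
    c=optics.get_calibration(n); print(n,{k:(v if k!="world_from_camera" else [[round(float(x),3) for x in r] for r in v]) for k,v in c.items()})
    for t in ("cap1","pan","arrest_tip","chest_drawer0_handle","drawer_floor","tray"):
        print(t,[( [round(float(u)) for u in d["uv"]],round(d["confidence"],2)) for d in finder.pinpoint(t,n)])
print(get_obs())
E
```

```text
pics
scene {'fx': 454.82558784726604, 'fy': 454.82558784726604, 'cx': 316.88861104228175, 'cy': 238.79542190857114, 'k1': -0.036550550109722614, 'world_from_camera': [[-0.669, 0.595, -0.445, 943.181], [0.743, 0.548, -0.385, 376.297], [0.015, -0.588, -0.808, 890.429], [0.0, 0.0, 0.0, 1.0]]}
cap1 [([264, 220], 0.96), ([309, 292], 0.84), ([374, 300], 0.76), ([348, 251], 0.75), ([304, 238], 0.56)]
pan []
arrest_tip [([358, 313], 0.55)]
chest_drawer0_handle [([180, 173], 0.58)]
drawer_floor []
tray [([455, 312], 0.73), ([182, 172], 0.38), ([292, 151], 0.35)]
top {'fx': 516.6685630777006, 'fy': 516.6685630777006, 'cx': 320.38435016266567, 'cy': 231.08903691716054, 'k1': 0.002389568584744051, 'world_from_camera': [[0.022, -0.994, 0.112, 383.313], [-1.0, -0.023, -0.008, 2.891], [0.01, -0.111, -0.994, 1335.165], [0.0, 0.0, 0.0, 1.0]]}
cap1 [([342, 252], 0.88), ([387, 238], 0.83), ([257, 250], 0.73), ([303, 214], 0.7), ([308, 268], 0.58)]
pan []
arrest_tip [([471, 212], 0.61), ([243, 204], 0.4)]
chest_drawer0_handle [([472, 210], 0.83), ([437, 336], 0.71)]
drawer_floor [([468, 186], 0.55)]
tray [([182, 248], 0.88)]
{'time': 0.7, 'joint_positions': array([ 9.69025268e-01,  3.41934529e-01,  1.52410357e+00,  8.78455831e-07,
        1.27544184e+00, -1.45997618e-01]), 'dq': array([ 0.00127313,  0.00135603, -0.00114643,  0.00101669,  0.00086337,
       -0.00046021]), 'tau': array([-1.08158802e-03, -4.31010675e+01, -2.44454062e+01,  7.18119484e-02,
        4.80038859e-02, -5.70818656e-06]), 'tool_pos': array([231.06467712, 471.42425027, 204.47326701]), 'tcp_rot': array([3.14148101e+00, 1.55673106e-05, 2.68581896e+00]), 'contact_force': array([-0.9059351 ,  1.07217982, -0.41972502]), 'moment': array([ 0.00432893,  0.00054531, -0.01808263]), 'finger_force': 0.0, 'grip_width': 91.98648326703491}
```

View pics/scene0.png

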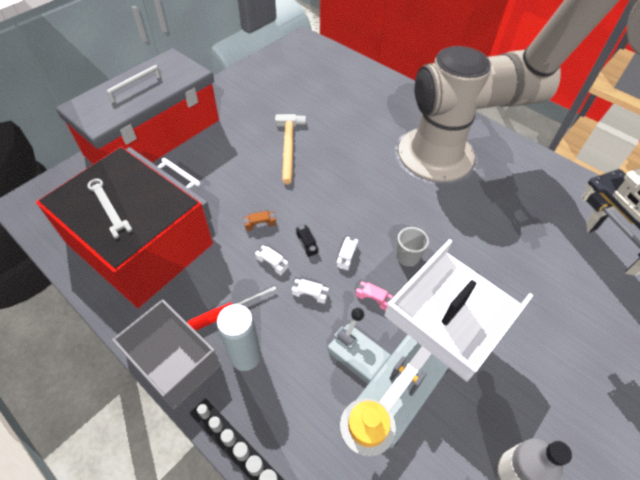

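View pics/top0.png

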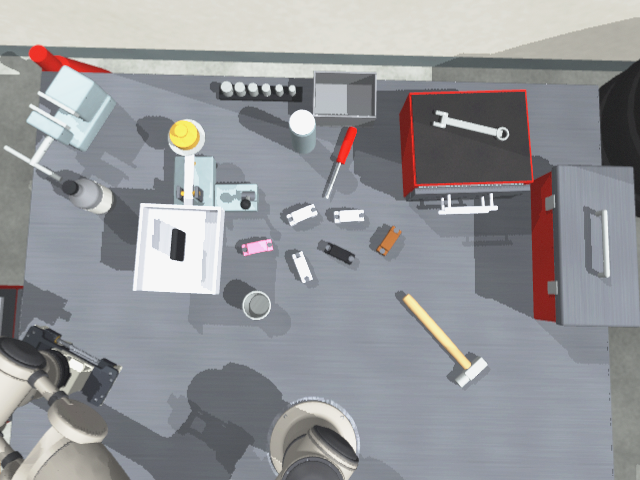

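The pictures show three silver caps (top view at about (302,214), (349,216) and (302,266)), plus pink, black and brown look-alikes. The tray is at (180,248), the lever knob at (245,204) and the drawer handle at (468,205). Next I'll measure them precisely.

```bash
cat > h.py <<'E'
import numpy as np, cv2
from scipy.spatial.transform import Rotation as R
from plant import get_obs, optics, finder
def cam(n):
    c=optics.get_calibration(n); return c,np.array(c["world_from_camera"])
def rays(n,uv):
    c,T=cam(n); uv=np.atleast_2d(np.asarray(uv,float))
    s=(uv-[c["cx"],c["cy"]])/[c["fx"],c["fy"]]; p=s.copy()
    for _ in range(8): p=s/(1+c["k1"]*(p**2).sum(1,keepdims=True))
    d=np.c_[p,np.ones(len(p))]@T[:3,:3].T
    return T[:3,3],d
def onz(n,uv,z):
    o,d=rays(n,uv); return (o+d*((z-o[2])/d[:,2:3]))
def proj(n,P):
    c,T=cam(n); q=(np.atleast_2d(P)-T[:3,3])@T[:3,:3]; p=q[:,:2]/q[:,2:]
    p=p*(1+c["k1"]*(p**2).sum(1,keepdims=True)); return p*[c["fx"],c["fy"]]+[c["cx"],c["cy"]]
def tri(na,ua,nb,ub):
    (a,da),(b,db)=rays(na,ua),rays(nb,ub); da=da[0];db=db[0]
    s=np.linalg.lstsq(np.c_[da,-db],b-a,rcond=None)[0]
    p,q=a+da*s[0],b+db*s[1]; return (p+q)/2,np.linalg.norm(p-q)
def capfit(m,n,zc=0):
    """position and yaw of a standing cap from its mask"""
    from scipy.optimize import minimize
    ys,xs=np.nonzero(m); w=onz(n,np.c_[xs,ys],zc+16)[:,:2]; c=w.mean(0)
    u,s,v=np.linalg.svd(w-c,full_matrices=False); y0=np.arctan2(v[0,1],v[0,0])
    B=[]
    for x0,x1,z0,z1 in((-38,-20,-16,8),(20,38,-16,8),(-25,25,-2,16)):
        B.append(np.array([[x,y,z] for x in(x0,x1) for y in(-14,14) for z in(z0,z1)]))
    S=4; x0,y0b=xs.min()-15,ys.min()-15; H,W=(np.ptp(ys)+30)*S,(np.ptp(xs)+30)*S
    M=cv2.resize(m[y0b:y0b+H//S,x0:x0+W//S].astype(np.float32),(W,H),interpolation=cv2.INTER_LINEAR)>.5
    def cost(p):
        I=np.zeros((H,W),np.uint8)
        for b in B:
            q=R.from_euler('z',p[2]/40).apply(b)+[p[0],p[1],zc+16]
            h=cv2.convexHull(((proj(n,q)-[x0,y0b]+.5)*S).astype(np.int32)); cv2.fillConvexPoly(I,h,1)
        return float((I.astype(bool)^M).sum())/S/S
    r=minimize(cost,[*c,y0*40],method='Nelder-Mead',options=dict(initial_simplex=np.array([[*c,y0*40]]*4)+np.array([[0,0,0],[8,0,0],[0,8,0],[0,0,8]])))
    return r.x[:2],r.x[2]/40,r.fun
def go(pos,yaw,tilt=0,base=None):
    """numbers for send_rows: tool down at yaw (tool x direction), tilted by tilt about tool y"""
    o=get_obs(); Rc=R.from_euler('xyz',o["tcp_rot"])
    yaws=[yaw,yaw+np.pi] 
    for y in yaws:
        Rt=R.from_euler('xyz',[np.pi,0,y])*R.from_rotvec([0,tilt,0])
        rv=(Rc.inv()*Rt).as_rotvec(); d=Rc.inv().apply(np.array(pos)-o["tool_pos"])
        print("yaw%.3f off"%y,np.round(d/120,3),"rot",np.round(rv/2/np.pi,4))
E
python3 - <<'E'
from h import *
S={}
for n in("top","scene"):
    im=optics.capture(n); hsv=cv2.cvtColor(im,cv2.COLOR_RGB2HSV)
    for d in finder.silhouettes("cap1",n):
        m=d["region"]; h,s,v=np.median(hsv[m],axis=0); 
        p,y,f=capfit(m,n); print(n,"cap",np.round(d["box"]),"%.2f"%d["confidence"],"hsv",h,s,v,"->",p.round(),round(y,3),m.sum(),"res",round(f))
    # black grip
    if n=="top": box=(165,220,195,270)
    else: box=(435,275,485,330)
    a,b,c,e=box; m=im[b:e,a:c].max(2)<60
    k,l,st,ce=cv2.connectedComponentsWithStats(m.astype(np.uint8)); i=1+np.argmax(st[1:,4]); ys,xs=np.nonzero(l==i)
    r=cv2.minAreaRect(np.c_[xs+a,ys+b].astype(np.float32)); print(n,"grip",cv2.boxPoints(r).round(1).tolist(),len(xs))
    for t in("chest_drawer0_handle","arrest_tip","tray"):
        print(n,t,[(np.round(d["box"],1).tolist(),round(d["confidence"],2)) for d in finder.boxes_of(t,n)])
im=cv2.imread("pics/top0.png"); a=cv2.resize(im[180:310,115:275],None,fx=3.5,fy=3.5,interpolation=2); cv2.imwrite("pics/traycrop.png",a)
E
```

```text
top cap [286. 205. 320. 225.] 0.79 hsv 0.0 0.0 247.0 -> [573.  41.] -1.145 358 res 25
top cap [335. 211. 367. 227.] 0.77 hsv 0.0 0.0 247.0 -> [571. -79.] 1.677 361 res 28
top cap [243. 244. 274. 254.] 0.77 hsv 157.0 46.0 247.0 -> [486. 154.] -1.359 323 res 47
top cap [291. 250. 315. 280.] 0.69 hsv 0.0 0.0 247.0 -> [437.  38.] -2.732 337 res 21
top cap [324. 247. 356. 268.] 0.62 hsv 113.0 21.0 63.0 -> [474. -57.] -1.957 321 res 40
top cap [373. 224. 400. 254.] 0.56 hsv 13.0 163.0 188.0 -> [ 509. -182.] 2.556 367 res 30
top grip [[174.89999389648438, 259.6000061035156], [177.60000610351562, 229.89999389648438], [184.89999389648438, 230.5], [182.1999969482422, 260.29998779296875]] 209
top chest_drawer0_handle [([410.7, 183.0, 528.0, 212.1], 0.6), ([134.1, 205.6, 223.7, 296.3], 0.38)]
top arrest_tip [([238.6, 197.6, 253.7, 211.8], 0.53)]
top tray [([135.5, 203.5, 224.6, 298.0], 0.94)]
scene cap [338. 237. 359. 270.] 0.83 hsv 120.0 1.0 254.0 -> [442.  36.] 0.41 408 res 32
scene cap [254. 246. 287. 273.] 0.76 hsv 120.0 1.0 254.0 -> [574. -82.] 1.673 429 res 91
scene cap [294. 281. 328. 304.] 0.75 hsv 120.0 1.0 254.0 -> [577.  40.] 2.016 492 res 87
scene cap [356. 283. 391. 311.] 0.59 hsv 161.0 63.0 254.0 -> [491. 151.] 1.838 494 res 95
scene cap [294. 228. 316. 255.] 0.59 hsv 126.0 21.0 59.0 -> [479. -60.] 1.104 380 res 62
scene cap [245. 210. 276. 230.] 0.56 hsv 12.0 162.0 177.0 -> [ 515. -183.] -0.607 405 res 72
scene cap [386. 239. 529. 380.] 0.28 hsv 125.0 2.0 251.0 -> [370. 369.] 0.826 9719 res 9062
scene grip [[438.79998779296875, 318.70001220703125], [469.8999938964844, 281.3999938964844], [476.6000061035156, 287.0], [445.6000061035156, 324.29998779296875]] 253
scene chest_drawer0_handle [([129.0, 146.9, 212.1, 220.0], 0.62)]
scene arrest_tip [([344.8, 306.5, 362.6, 334.8], 0.69)]
scene tray [([385.6, 238.9, 529.9, 382.9], 0.63)]
```

View pics/traycrop.png

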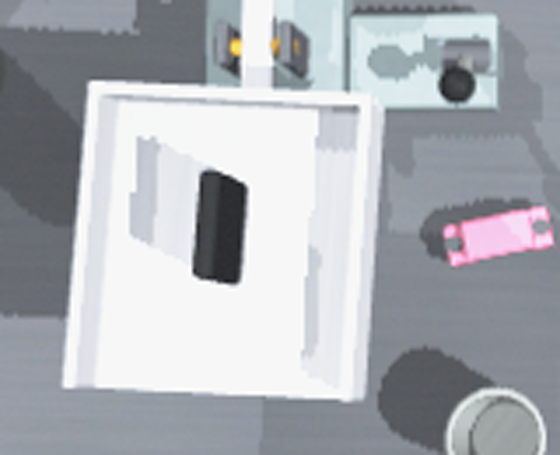

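Run:
```python
from h import *
from scipy.optimize import least_squares
w=onz("top",[[140.7,202.9],[224.4,207.7],[132.7,290.9],[219.3,294.9]],172)
print(w.round(1)); print(np.linalg.norm(w[0]-w[1]),np.linalg.norm(w[0]-w[2]),"yaw",np.arctan2(*(w[0]-w[2])[1::-1]),np.arctan2(*(w[1]-w[3])[1::-1]))
def plate(p):
    b=np.array([[x,y,z] for x in(-35,35) for y in(-7,7) for z in(8,84)])
    return R.from_euler('z',p[2]).apply(b)+[p[0],p[1],122]
best=None
from scipy.optimize import minimize
def mk(n,box):
    im=optics.capture(n); a,b,c,e=box; return im[b:e,a:c].max(2)<75
Ms={"top":((165,220,200,272),),"scene":((430,270,490,335),)}
Ms={n:(v[0],mk(n,v[0])) for n,v in Ms.items()}
def cost(p):
    t=0
    for n,(bx,m) in Ms.items():
        M=cv2.resize(m.astype(np.float32),None,fx=4,fy=4)>.5; I=np.zeros(M.shape,np.uint8)
        cv2.fillConvexPoly(I,cv2.convexHull(((proj(n,plate(p*[1,1,.02]))-bx[:2]+.5)*4).astype(np.int32)),1)
        t+=(I.astype(bool)^M).sum()/16
    return t
c=w.mean(0)[:2]; print(c)
s=np.array([[c[0],c[1],0]]*4)+np.array([[0,0,0],[10,0,0],[0,10,0],[0,0,5]])
r=minimize(cost,s[0],method='Nelder-Mead',options=dict(initial_simplex=s)); print("plate",r.x*[1,1,.02],r.fun)
print("knob",tri("top",[245.8,204.2],"scene",[358,313.5]))
im=optics.capture("top")[195:225,425:510]; g=cv2.resize(im,None,fx=4.5,fy=4.5,interpolation=2)
im2=optics.capture("scene")[145:200,145:220]; g2=cv2.resize(im2,None,fx=5,fy=5,interpolation=2)
C=np.zeros((135+275,383,3),np.uint8); C[:135,:g.shape[1]]=g[:135,:383]; C[135:,:375]=g2; cv2.imwrite("pics/handle.png",C[:,:,::-1])
```

```text
[[569.1 403.1 172. ]
 [562.5 213.1 172. ]
 [370.4 408.9 172. ]
 [365.7 216.1 172. ]]
190.18039148008683 198.73901105862274 yaw -0.029104247147950013 -0.01538182666916701
[466.91516833 310.31503871]
plate [4.73793887e+02 3.13977397e+02 7.15305504e-02] 320.875
knob (array([584.14462173, 175.70800481,  94.53833131]), np.float64(0.1971921584996356))
```

View pics/handle.png

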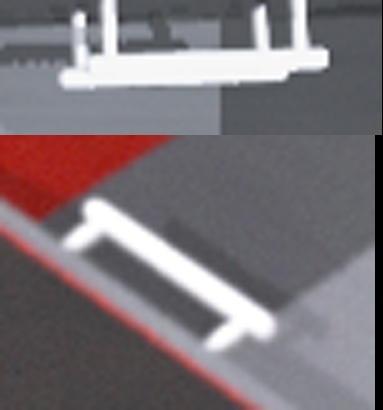

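Run:
```python
from h import *
print(tri("top",[446,209],"scene",[163.4,160.2]),tri("top",[498,207.6],"scene",[199,183.6]))
print(tri("top",[446,209],"scene",[199,183.6]),tri("top",[498,207.6],"scene",[163.4,160.2]))
c,T=cam("wrist"); o=get_obs(); Rc=R.from_euler('xyz',o["tcp_rot"])
print("wrist cam in tool:",Rc.inv().apply(T[:3,3]-o["tool_pos"]).round(1),(Rc.inv().as_matrix()@T[:3,:3]).round(2).tolist(),c["fx"])
go([430,300,360],-.03)
```

```text
(array([ 600.22984962, -314.12308615,  186.30704068]), np.float64(78.46915419180927)) (array([ 568.01321418, -417.31607573,   36.70946097]), np.float64(97.53346354348731))
(array([ 580.64910065, -306.9863983 ,  107.07824616]), np.float64(2.875050312834599)) (array([ 588.02956918, -434.43657764,  103.59190125]), np.float64(1.493371751474347))
wrist cam in tool: [  76.8   -1.4 -180.1] [[0.0, -0.96, -0.28], [1.0, 0.0, -0.0], [0.0, -0.28, 0.96]] 419.30756781333304
yaw-0.030 off [-2.117 -0.553 -1.296] rot [ 0.     -0.      0.4322]
yaw3.112 off [-2.117 -0.553 -1.296] rot [ 0.      0.     -0.0678]
```

send_rows(offset=[[0, 0, -0.65], [-0.5, -0.13, -0.65], [-1, -0.26, -0.65], [-1, -0.26, -0.65], [-1, -0.26, -0.65]], delta_rot=[[0, 0, 0], [0, 0, 0], [0, 0, 0], [0, 0, 0], [0, 0, 0]], grip=1)

```text
time: 2.02
tool_pos: [324.9, 390.7, 282.3]
tcp_rot: [-3.142, -0.001, 2.685]
contact_force: [-0.2, 0.6, -0.3]
grip_width: 91.7
finger_force: 0.0
```

send_rows(offset=[[-0.5, -0.13, -0.65], [-1, -0.28, -0.65], [-1, -0.28, -0.65], [-1, -0.28, -0.65], [-1, -0.28, -0.65], [-1, -0.28, -0.65]], delta_rot=[[0, 0, -0.03], [0, 0, -0.0678], [0, 0, -0.0678], [0, 0, -0.0678], [0, 0, -0.0678], [0, 0, -0.0678]])

```text
time: 2.78
tool_pos: [416.8, 308.7, 360.0]
tcp_rot: [-3.141, -0.001, 3.114]
contact_force: [0.2, -0.0, -0.3]
grip_width: 91.9
finger_force: 0.0
```

Run:
```python
from h import *
o=get_obs(); print(o["time"],o["tool_pos"],o["tcp_rot"],o["joint_positions"].round(2))
im=optics.capture("wrist"); cv2.imwrite("pics/w1.png",im[:,:,::-1])
c,T=cam("wrist"); np.save("w1T.npy",T)
for t in("tray","pan","arrest_tip"):
    for d in finder.pinpoint(t,"wrist"): print(t,d["uv"],d["confidence"],onz("wrist",d["uv"],122 if t!="arrest_tip" else 97))
```

```text
2.775 [416.80815785 308.72007529 360.01361672] [-3.14147412e+00 -9.77835261e-04  3.11362702e+00] [ 0.49  0.26  1.22  0.    1.66 -1.05]
tray [318.4, 257.4] 0.82 [[473.38739985 311.9147666  122.        ]]
arrest_tip [204.4, 344.6] 0.46 [[587.28842587 173.09126063  97.        ]]
```

View pics/w1.png

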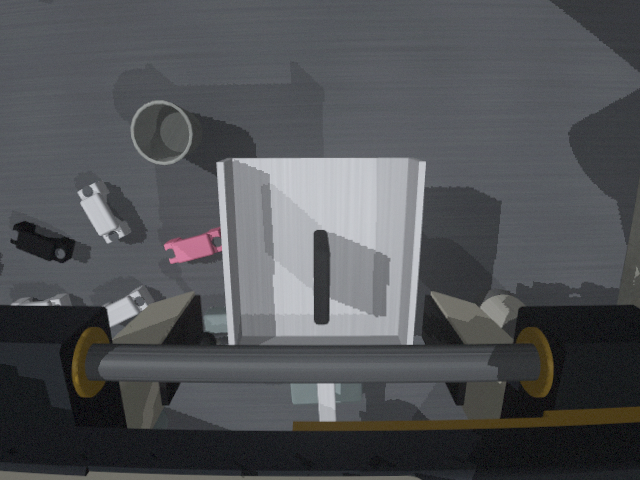

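The wrist view shows the tray's near wall ends at (220,160) and (423,161), and the plate running from (321,231) to (321,323).

Run:
```python
from h import *
w=onz("wrist",[[218,161],[425,161],[230,345],[413,345]],172); print(w.round(1), np.arctan2(*(w[0]-w[1])[:2]*[-1,1]))
p=onz("wrist",[[321,231],[321.5,323]],206); print(p.round(1))
print(R.from_euler('xyz',get_obs()["tcp_rot"]).as_matrix().round(3).tolist())
go([437,38,160],.41);
```

```text
[[367.6 226.3 172. ]
 [372.6 406.2 172. ]
 [546.4 221.7 172. ]
 [551.7 402.8 172. ]] 3.1137037550253654
[[424.4 313.8 206. ]
 [507.7 312.4 206. ]]
[[-1.0, 0.029, -0.0], [0.029, 1.0, 0.0], [0.0, 0.0, -1.0]]
yaw0.410 off [-0.228 -2.245  1.669] rot [-0.     -0.      0.4302]
yaw3.552 off [-0.228 -2.245  1.669] rot [ 0.     -0.     -0.0698]
```

send_rows(offset=[[0, -0.5, 0], [0, -1, 0.3], [0, -1, 0.6], [0, -1, 0.6]], delta_rot=[[0, 0, 0], [0, 0, 0], [0, 0, 0], [0, 0, 0]])

```text
time: 3.48
tool_pos: [413.0, 186.8, 286.6]
tcp_rot: [-3.14, -0.005, 3.11]
contact_force: [-0.1, 0.2, 0.7]
grip_width: 91.9
finger_force: 0.0
```

send_rows(offset=[[-0.1, -0.5, 0.3], [-0.23, -1, 0.6], [-0.23, -1.0, 0.9], [-0.23, -1.0, 1.0], [-0.23, -1.0, 1.0], [-0.23, -1.0, 1.0]], delta_rot=[[0, 0, -0.02], [0, 0, -0.05], [0, 0, -0.0698], [0, 0, -0.0698], [0, 0, -0.0698], [0, 0, -0.0698]])

```text
time: 4.22
tool_pos: [439.8, 68.0, 170.3]
tcp_rot: [-3.14, 0.003, -2.733]
contact_force: [0.3, -0.2, 0.5]
grip_width: 91.8
finger_force: 0.0
```

```bash
cat >> h.py <<'E'
def caps():
    """silver caps from top and scene"""
    for n in("top","scene"):
        im=optics.capture(n); hsv=cv2.cvtColor(im,cv2.COLOR_RGB2HSV)
        for d in finder.silhouettes("cap1",n):
            m=d["region"]; h,s,v=np.median(hsv[m],axis=0)
            if m.sum()>1000 or s>12 or v<150: continue
            p,y,f=capfit(m,n); print(n,np.round(d["box"]),p.round(),round(y,3),"res",round(f))
E
python3 - <<'E'
from h import *
o=get_obs(); print(o["tool_pos"],o["tcp_rot"])
caps()
go([439.5,37,12],.41)
E
```

```text
[439.77346253  67.95060465 170.27935811] [-3.14044299  0.00321227 -2.73250657]
top [288. 204. 315. 225.] [572.  41.] -1.115 res 28
top [336. 213. 364. 223.] [571. -79.] 1.642 res 28
top [244. 290. 273. 321.] [339. 149.] 2.542 res 288
scene [255. 247. 286. 277.] [576. -80.] 1.643 res 80
scene [339. 237. 358. 271.] [442.  36.] 0.414 res 34
scene [289. 280. 326. 301.] [576.  41.] 2.03 res 49
yaw0.410 off [ 0.1   -0.233  1.312] rot [5.000e-04 2.000e-04 4.999e-01]
yaw3.552 off [ 0.1   -0.233  1.312] rot [-0.0001  0.0003 -0.0001]
```

send_rows(offset=[[0.1, -0.23, 0], [0.1, -0.23, 0.4], [0.1, -0.23, 0.8], [0.1, -0.23, 0.8]], delta_rot=[[0, 0, 0], [0, 0, 0], [0, 0, 0], [0, 0, 0]])

```text
time: 4.92
tool_pos: [436.2, 37.1, 70.6]
tcp_rot: [3.138, -0.006, -2.733]
contact_force: [-0.3, -0.7, 0.9]
grip_width: 91.4
finger_force: 0.0
```

send_rows(offset=[[0, 0, 0.3], [0, 0, 0.51], [0, 0, 0.51], [0, 0, 0.51]], delta_rot=[[0, 0, 0], [0, 0, 0], [0, 0, 0], [0, 0, 0]])

```text
time: 5.42
tool_pos: [440.0, 36.8, 13.1]
tcp_rot: [-3.14, 0.003, -2.733]
contact_force: [-0.5, -0.3, 0.1]
grip_width: 91.7
finger_force: 0.0
```

send_rows(offset=[[0, 0, 0], [0, 0, 0], [0, 0, 0], [0, 0, 0], [0, 0, 0], [0, 0, 0]], delta_rot=[[0, 0, 0], [0, 0, 0], [0, 0, 0], [0, 0, 0], [0, 0, 0], [0, 0, 0]], grip=0)

```text
time: 6.18
tool_pos: [438.4, 36.8, 11.2]
tcp_rot: [3.141, -0.0, -2.733]
contact_force: [0.6, 1.1, -0.2]
grip_width: 36.5
finger_force: 0.0
```

Run:
```python
from h import *
o=get_obs(); print(o["tool_pos"],o["tcp_rot"],o["grip_width"],o["finger_force"])
go([508.7,266.5,250],-.028)
```

```text
[438.42942808  36.81418814  11.16191919] [ 3.14144597e+00 -4.56919733e-05 -2.73288988e+00] 36.46894445117735 0.0
yaw-0.028 off [-1.298  1.524 -1.99 ] rot [ 0.      0.     -0.4305]
yaw3.114 off [-1.298  1.524 -1.99 ] rot [ 0.     -0.      0.0695]
```

send_rows(offset=[[0, 0, 0], [0, 0, 0], [0, 0, 0], [0, 0, -0.3], [0, 0, -0.7], [0, 0, -1], [0, 0, -1]], delta_rot=[[0, 0, 0], [0, 0, 0], [0, 0, 0], [0, 0, 0], [0, 0, 0], [0, 0, 0], [0, 0, 0]])

```text
time: 7.05
tool_pos: [440.2, 36.7, 133.6]
tcp_rot: [-3.139, 0.005, -2.733]
contact_force: [0.1, 0.1, -0.5]
grip_width: 0.6
finger_force: 0.0
```

send_rows(offset=[[0, 0, -0.5], [-0.4, 0.5, -1], [-0.8, 0.9, -1], [-0.8, 0.9, -1], [-0.8, 0.9, -1]], delta_rot=[[0, 0, 0], [0, 0, 0.03], [0, 0, 0.0695], [0, 0, 0.0695], [0, 0, 0.0695]])

```text
time: 7.68
tool_pos: [483.9, 176.4, 250.1]
tcp_rot: [3.141, -0.001, 3.117]
contact_force: [-0.4, -0.2, 0.1]
grip_width: 0.9
finger_force: 0.0
```

Run:
```python
from h import *
o=get_obs(); print(o["tool_pos"],o["tcp_rot"],o["grip_width"],o["finger_force"])
go([508.7,266.5,230],-.028)
```

```text
[483.91513435 176.36711067 250.11558123] [ 3.14126606e+00 -8.55328982e-04  3.11685436e+00] 0.9106430291950182 0.0
yaw-0.028 off [-0.188  0.756  0.168] rot [ 2.000e-04  1.000e-04 -4.995e-01]
yaw3.114 off [-0.188  0.756  0.168] rot [ 0.0001 -0.0001  0.0005]
```

Run:
```python
from h import *
caps()
a=optics.capture("top")[190:300,235:380]; b=optics.capture("scene")[200:320,240:400]
C=np.vstack([cv2.resize(a,(580,290)),cv2.resize(b,(580,300))]); cv2.imwrite("pics/miss.png",C[:,:,::-1])
```

```text
top [291. 250. 312. 280.] [438.  38.] -2.734 res 21
top [288. 205. 319. 222.] [572.  42.] -1.14 res 33
top [335. 208. 364. 224.] [573. -79.] -1.457 res 50
scene [253. 249. 286. 277.] [574. -82.] 1.613 res 114
scene [292. 281. 327. 304.] [575.  41.] 1.95 res 74
scene [339. 237. 359. 270.] [440.  36.] 0.394 res 27
```

View pics/miss.png

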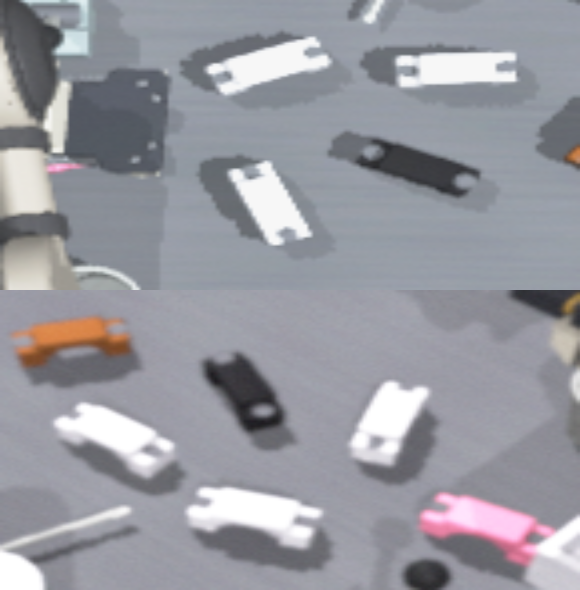

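The cap hasn't moved: the fingers closed above or slipped off it. I'll retry deeper, starting with B.

Run:
```python
from h import *
go([574,41,120],2.0)
```

```text
yaw2.000 off [-0.789 -1.077  1.089] rot [-1.000e-04 -1.000e-04  1.771e-01]
yaw5.142 off [-0.789 -1.077  1.089] rot [ 1.000e-04 -2.000e-04 -3.229e-01]
```

send_rows(offset=[[-0.4, -0.5, 0.3], [-0.79, -1, 0.7], [-0.79, -1, 1], [-0.79, -1, 1], [-0.79, -1, 1], [-0.79, -1, 1], [-0.79, -1, 1], [-0.79, -1, 1]], delta_rot=[[0, 0, 0.02], [0, 0, 0.05], [0, 0, 0.08], [0, 0, 0.11], [0, 0, 0.14], [0, 0, 0.177], [0, 0, 0.177], [0, 0, 0.177]], grip=1)

```text
time: 8.98
tool_pos: [574.8, 50.6, 131.2]
tcp_rot: [-3.141, -0.0, 2.001]
contact_force: [-0.2, -0.7, 0.6]
grip_width: 76.0
finger_force: 0.0
```

Run:
```python
from h import *
o=get_obs(); print(o["tool_pos"],o["tcp_rot"],o["grip_width"],o["finger_force"])
go([574,41,4],2.0)
```

```text
[574.78022154  50.6358183  131.17344008] [-3.14142195e+00 -1.14452889e-04  2.00115101e+00] 76.00504768925192 0.0
yaw2.000 off [-0.07  -0.039  1.06 ] rot [-0.     -0.      0.0002]
yaw5.142 off [-0.07  -0.039  1.06 ] rot [ 0.     -0.     -0.4998]
```

send_rows(offset=[[-0.07, -0.04, 0.1], [-0.07, -0.04, 0.5], [-0.07, -0.04, 0.9], [-0.07, -0.04, 1], [-0.07, -0.04, 1]], delta_rot=[[0, 0, 0], [0, 0, 0], [0, 0, 0], [0, 0, 0], [0, 0, 0]])

```text
time: 9.6
tool_pos: [574.1, 41.4, 11.0]
tcp_rot: [-3.141, -0.0, 2.002]
contact_force: [-0.4, 0.7, 0.9]
grip_width: 92.1
finger_force: 0.0
```

send_rows(offset=[[0, 0, 0.06], [0, 0, 0.06], [0, 0, 0.06], [0, 0, 0.06], [0, 0, 0.06], [0, 0, 0.06], [0, 0, 0.06], [0, 0, 0.06]], delta_rot=[[0, 0, 0], [0, 0, 0], [0, 0, 0], [0, 0, 0], [0, 0, 0], [0, 0, 0], [0, 0, 0], [0, 0, 0]], grip=0)

```text
time: 10.6
tool_pos: [574.2, 41.9, 4.0]
tcp_rot: [3.142, -0.0, 2.002]
contact_force: [0.1, -0.3, 0.2]
grip_width: 27.3
finger_force: 30.0
```

Run:
```python
from h import *
im=optics.capture("wrist"); cv2.imwrite("pics/g.png",im[:,:,::-1])
o=get_obs(); print(o["tool_pos"],o["tcp_rot"],o["grip_width"],o["finger_force"])
```

```text
[574.18352207  41.83471611   4.00426215] [ 3.14157014e+00 -9.28661318e-05  2.00158961e+00] 27.292639417012204 29.9993696808815
```

View pics/g.png

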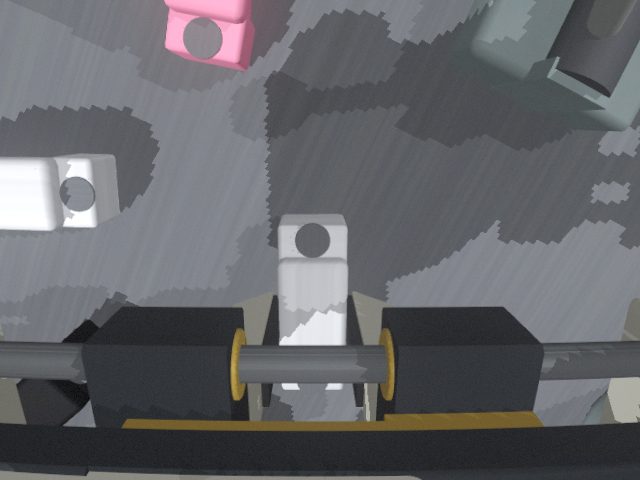

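The picture shows the cap held squarely between the fingers at (313,300), at 27.3 mm and 30 N. Now I'll lift it.

send_rows(offset=[[0, 0, -0.3], [0, 0, -0.7], [0, 0, -1], [0, 0, -1]], delta_rot=[[0, 0, 0], [0, 0, 0], [0, 0, 0], [0, 0, 0]])

```text
time: 11.15
tool_pos: [576.0, 41.8, 126.9]
tcp_rot: [3.136, 0.003, 2.002]
contact_force: [0.3, -0.1, -1.4]
grip_width: 27.2
finger_force: 30.0
```

send_rows(offset=[[0, 0, -0.4], [0, 0, -0.8], [0, 0, -0.9], [0, 0, -0.9], [0, 0, -0.9], [0, 0, -0.9], [0, 0, -0.9], [0, 0, -0.9]], delta_rot=[[0, 0, -0.02], [0, 0, -0.05], [0, 0, -0.08], [0, 0, -0.11], [0, 0, -0.14], [0, 0, -0.177], [0, 0, -0.177], [0, 0, -0.177]])

```text
time: 12.15
tool_pos: [573.6, 41.8, 230.2]
tcp_rot: [3.141, -0.003, 3.113]
contact_force: [0.5, 0.6, -1.4]
grip_width: 27.6
finger_force: 30.0
```

Run:
```python
from h import *
o=get_obs(); print(o["tool_pos"],o["tcp_rot"],o["grip_width"],o["finger_force"])
go([508.7,266.5,230],-.028)
```

```text
[573.56515715  41.81790251 230.24108348] [ 3.14140989e+00 -2.97399146e-03  3.11301441e+00] 27.631311280193348 29.99873399734497
yaw-0.028 off [0.594 1.856 0.004] rot [-0.0007 -0.      0.4999]
yaw3.114 off [0.594 1.856 0.004] rot [ 0.     -0.0005 -0.0001]
```

send_rows(offset=[[0.15, 0.45, 0], [0.3, 0.93, 0], [0.3, 0.93, 0], [0.3, 0.93, 0]], delta_rot=[[0, 0, 0], [0, 0, 0], [0, 0, 0], [0, 0, 0]])

```text
time: 12.65
tool_pos: [541.2, 154.2, 231.3]
tcp_rot: [-3.141, -0.001, 3.114]
contact_force: [0.3, -1.4, -0.7]
grip_width: 27.2
finger_force: 30.0
```

send_rows(offset=[[0.15, 0.45, 0], [0.294, 0.926, 0], [0.294, 0.926, 0], [0.294, 0.926, 0], [0.294, 0.926, 0]], delta_rot=[[0, 0, 0], [0, 0, 0], [0, 0, 0], [0, 0, 0], [0, 0, 0]])

```text
time: 13.28
tool_pos: [509.9, 264.7, 231.9]
tcp_rot: [-3.141, -0.0, 3.111]
contact_force: [-0.8, 0.2, -1.5]
grip_width: 27.0
finger_force: 30.0
```

Run:
```python
from h import *
o=get_obs(); print(o["tool_pos"],o["tcp_rot"],o["grip_width"],o["finger_force"])
im=optics.capture("wrist"); cv2.imwrite("pics/w2.png",im[:,:,::-1])
go([508.7,266.5,142],-.028)
```

```text
[509.93049859 264.69283213 231.85072944] [-3.14119557e+00 -7.04705145e-05  3.11110866e+00] 26.960832981827252 29.998955726623535
yaw-0.028 off [0.01  0.014 0.75 ] rot [0.000e+00 1.000e-04 4.996e-01]
yaw3.114 off [0.01  0.014 0.75 ] rot [-0.      0.     -0.0004]
```

View pics/w2.png

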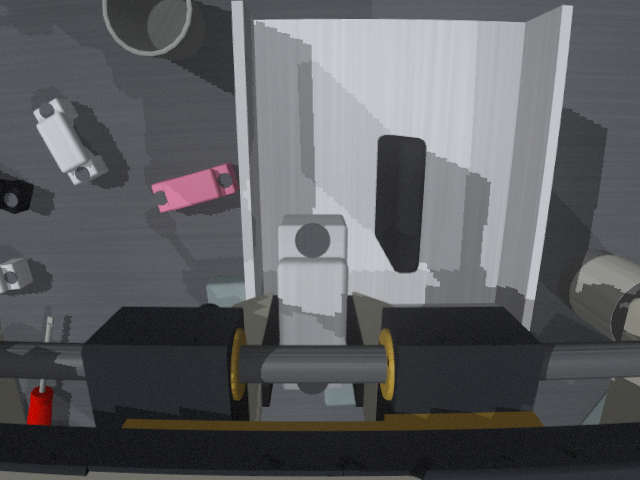

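The cap at (313,300) lines up with the right lane, between the wall (x≈250) and the plate (x≈380). Lowering it.

send_rows(offset=[[0.01, 0.014, 0.1], [0.01, 0.014, 0.4], [0.01, 0.014, 0.6], [0.01, 0.014, 0.74], [0.01, 0.014, 0.74], [0.01, 0.014, 0.74]], delta_rot=[[0, 0, 0], [0, 0, 0], [0, 0, 0], [0, 0, 0], [0, 0, 0], [0, 0, 0]])

```text
time: 14.08
tool_pos: [508.4, 268.1, 143.7]
tcp_rot: [3.141, 0.001, 3.113]
contact_force: [0.4, -0.9, -0.1]
grip_width: 27.7
finger_force: 30.0
```

send_rows(offset=[[0, 0, 0], [0, 0, 0], [0, 0, 0], [0, 0, -0.3], [0, 0, -0.7], [0, 0, -0.75], [0, 0, -0.75]], delta_rot=[[0, 0, 0], [0, 0, 0], [0, 0, 0], [0, 0, 0], [0, 0, 0], [0, 0, 0], [0, 0, 0]], grip=0.39)

```text
time: 14.95
tool_pos: [507.9, 268.1, 233.3]
tcp_rot: [3.141, 0.0, 3.114]
contact_force: [-0.2, -0.7, -0.3]
grip_width: 36.0
finger_force: 0.0
```

Run:
```python
from h import *
o=get_obs(); print(o["tool_pos"],o["tcp_rot"],o["grip_width"],o["finger_force"])
caps(); go([572.5,-80.5,120],1.65);go([439,37,120],.40)
```

```text
[507.89761084 268.13570082 233.26602672] [3.14131498e+00 4.47551434e-04 3.11371189e+00] 35.99926803533487 0.0
top [289. 249. 314. 281.] [438.  38.] -2.739 res 19
top [332. 211. 364. 225.] [572. -78.] 1.684 res 28
top [194. 246. 209. 247.] [486. 327.] 1.399 res 239
scene [336. 240. 360. 269.] [441.  36.] 0.367 res 37
scene [256. 249. 287. 276.] [575. -80.] 1.618 res 63
scene [407. 288. 439. 323.] [431. 248.] -0.064 res 82
yaw1.650 off [-0.626 -2.886  0.932] rot [-4.00e-04 -2.00e-04  2.33e-01]
yaw4.792 off [-0.626 -2.886  0.932] rot [ 2.00e-04 -4.00e-04 -2.67e-01]
yaw0.400 off [ 0.513 -1.939  0.934] rot [-6.000e-04  1.000e-04  4.319e-01]
yaw3.542 off [ 0.513 -1.939  0.934] rot [-0.0001 -0.0004 -0.0681]
```

send_rows(offset=[[0.12, -0.45, 0], [0.25, -0.97, 0.1], [0.25, -0.97, 0.3], [0.25, -0.97, 0.3]], delta_rot=[[0, 0, 0], [0, 0, 0], [0, 0, 0], [0, 0, 0]], grip=1)

```text
time: 15.65
tool_pos: [473.4, 151.9, 195.5]
tcp_rot: [-3.141, -0.005, 3.112]
contact_force: [-0.2, 0.1, 0.6]
grip_width: 71.3
finger_force: 0.0
```

send_rows(offset=[[0.13, -0.45, 0.3], [0.263, -0.969, 0.63], [0.263, -0.969, 0.63], [0.263, -0.969, 0.63], [0.263, -0.969, 0.63]], delta_rot=[[0, 0, -0.025], [0, 0, -0.05], [0, 0, -0.068], [0, 0, -0.068], [0, 0, -0.068]])

```text
time: 16.27
tool_pos: [441.1, 38.1, 122.4]
tcp_rot: [-3.141, 0.002, -2.744]
contact_force: [0.3, 0.3, 0.0]
grip_width: 92.1
finger_force: 0.0
```

Run:
```python
from h import *
o=get_obs(); print(o["tool_pos"],o["tcp_rot"],o["grip_width"],o["finger_force"])
go([439,37,4],.40)
```

```text
[441.07514057  38.11678487 122.40969989] [-3.14115682e+00  1.65621805e-03 -2.74355346e+00] 92.06385355151762 0.0
yaw0.400 off [ 0.021 -0.001  0.987] rot [4.000e-04 1.000e-04 4.997e-01]
yaw3.542 off [ 0.021 -0.001  0.987] rot [-0.0001  0.0003 -0.0003]
```

send_rows(offset=[[0.02, 0, 0.4], [0.02, 0, 0.8], [0.02, 0, 0.985], [0.02, 0, 0.985], [0.02, 0, 0.985]], delta_rot=[[0, 0, 0], [0, 0, 0], [0, 0, 0], [0, 0, 0], [0, 0, 0]])

```text
time: 16.9
tool_pos: [439.0, 36.9, 4.5]
tcp_rot: [-3.141, 0.002, -2.742]
contact_force: [0.1, -0.1, 1.2]
grip_width: 92.0
finger_force: 0.0
```

send_rows(offset=[[0, 0, 0], [0, 0, 0], [0, 0, 0], [0, 0, 0], [0, 0, 0], [0, 0, 0], [0, 0, 0], [0, 0, 0]], delta_rot=[[0, 0, 0], [0, 0, 0], [0, 0, 0], [0, 0, 0], [0, 0, 0], [0, 0, 0], [0, 0, 0], [0, 0, 0]], grip=0)

```text
time: 17.9
tool_pos: [437.7, 36.3, 3.4]
tcp_rot: [3.142, -0.0, -2.742]
contact_force: [0.1, -0.6, -0.5]
grip_width: 27.6
finger_force: 30.0
```

send_rows(offset=[[0, 0, -0.3], [0, 0, -0.7], [0, 0, -1], [0, 0, -1]], delta_rot=[[0, 0, 0], [0, 0, 0], [0, 0, 0.03], [0, 0, 0.068]])

```text
time: 18.4
tool_pos: [439.5, 36.2, 126.1]
tcp_rot: [-3.141, 0.006, -3.123]
contact_force: [-0.3, 0.6, -1.9]
grip_width: 27.3
finger_force: 30.0
```

send_rows(offset=[[0, 0, -0.5], [0, 0, -0.9], [0, 0, -0.9]], delta_rot=[[0, 0, 0], [0, 0, 0], [0, 0, 0]])

```text
time: 18.77
tool_pos: [439.6, 36.2, 234.6]
tcp_rot: [-3.141, 0.007, -3.117]
contact_force: [-0.9, -0.6, -1.3]
grip_width: 27.3
finger_force: 30.0
```

Run:
```python
from h import *
o=get_obs(); print(o["tool_pos"],o["tcp_rot"],o["grip_width"],o["finger_force"])
go([423.7,268,230],-.028)
```

```text
[439.59354138  36.22452004 234.60141186] [-3.14081753  0.00743202 -3.11719404] 27.263067898761918 29.99550551176071
yaw-0.028 off [0.086 1.934 0.036] rot [-1.800e-03 -1.000e-04 -4.917e-01]
yaw3.114 off [0.086 1.934 0.036] rot [-0.0001  0.0012  0.0083]
```

send_rows(offset=[[0, 0, 0], [0.04, 0.45, 0], [0.09, 0.96, 0], [0.09, 0.96, 0], [0.09, 0.96, 0]], delta_rot=[[0, 0, 0], [0, 0, 0], [0, 0, 0], [0, 0, 0], [0, 0, 0]])

```text
time: 19.4
tool_pos: [423.3, 151.1, 229.9]
tcp_rot: [-3.141, -0.003, -3.116]
contact_force: [0.5, -1.4, -1.2]
grip_width: 27.4
finger_force: 30.0
```

send_rows(offset=[[0.04, 0.45, 0], [0.097, 0.967, 0], [0.097, 0.967, 0], [0.097, 0.967, 0], [0.097, 0.967, 0]], delta_rot=[[0, 0, 0], [0, 0, 0], [0, 0, 0], [0, 0, 0], [0, 0, 0]])

```text
time: 20.02
tool_pos: [410.2, 265.3, 231.2]
tcp_rot: [-3.141, -0.0, -3.12]
contact_force: [0.1, -1.2, -1.2]
grip_width: 27.6
finger_force: 30.0
```

Run:
```python
from h import *
o=get_obs(); print(o["tool_pos"],o["tcp_rot"],o["grip_width"],o["finger_force"])
go([423.7,268,142.5],-.028)
```

```text
[410.18793344 265.31007183 231.16454599] [-3.14104309e+00 -4.52965966e-04 -3.11986259e+00] 27.566961262644387 29.995436668395996
yaw-0.028 off [-0.113  0.02   0.739] rot [ 1.000e-04 -1.000e-04 -4.921e-01]
yaw3.114 off [-0.113  0.02   0.739] rot [-0.0001 -0.0001  0.0079]
```

send_rows(offset=[[-0.113, 0.02, 0], [-0.113, 0.02, 0], [-0.113, 0.02, 0.4], [-0.113, 0.02, 0.6], [-0.113, 0.02, 0.735], [-0.113, 0.02, 0.735], [-0.113, 0.02, 0.735]], delta_rot=[[0, 0, 0.008], [0, 0, 0.008], [0, 0, 0.008], [0, 0, 0.008], [0, 0, 0.008], [0, 0, 0.008], [0, 0, 0.008]])

```text
time: 20.9
tool_pos: [423.6, 269.5, 144.1]
tcp_rot: [3.141, 0.001, 3.116]
contact_force: [0.1, -1.1, -1.0]
grip_width: 27.4
finger_force: 30.0
```

send_rows(offset=[[0, 0, 0], [0, 0, 0], [0, 0, 0], [0, 0, -0.3], [0, 0, -0.7], [0, 0, -0.75], [0, 0, -0.75]], delta_rot=[[0, 0, 0], [0, 0, 0], [0, 0, 0], [0, 0, 0], [0, 0, 0], [0, 0, 0], [0, 0, 0]], grip=0.39)

```text
time: 21.78
tool_pos: [423.1, 269.7, 233.2]
tcp_rot: [3.141, 0.0, 3.116]
contact_force: [-0.2, 0.0, -0.4]
grip_width: 35.9
finger_force: 0.0
```

Run:
```python
from h import *
o=get_obs(); print(o["tool_pos"],o["tcp_rot"],o["grip_width"],o["finger_force"])
caps(); go([572.5,-80,120],1.65)
```

```text
[423.09041174 269.70580797 233.20814791] [3.14132267e+00 4.31266604e-04 3.11577144e+00] 35.89594736497345 0.0
top [337. 212. 368. 225.] [571. -79.] 1.681 res 27
top [198. 217. 211. 247.] [524. 297.] -3.164 res 38
scene [254. 248. 288. 274.] [575. -80.] 1.626 res 40
scene [434. 264. 469. 294.] [334. 250.] -0.089 res 86
scene [405. 287. 440. 320.] [432. 248.] -0.065 res 37
yaw1.650 off [-1.326 -2.877  0.933] rot [-4.000e-04 -2.000e-04  2.333e-01]
yaw4.792 off [-1.326 -2.877  0.933] rot [ 2.000e-04 -4.000e-04 -2.667e-01]
```

send_rows(offset=[[-0.2, -0.45, 0], [-0.44, -0.96, 0], [-0.44, -0.96, 0], [-0.44, -0.96, 0]], delta_rot=[[0, 0, 0], [0, 0, 0], [0, 0, 0], [0, 0, 0]], grip=1)

```text
time: 22.48
tool_pos: [472.7, 153.1, 232.5]
tcp_rot: [3.141, -0.002, 3.114]
contact_force: [-0.4, 1.2, -0.1]
grip_width: 70.9
finger_force: 0.0
```

send_rows(offset=[[-0.2, -0.45, 0.2], [-0.44, -0.96, 0.4], [-0.44, -0.96, 0.4], [-0.44, -0.96, 0.4]], delta_rot=[[0, 0, 0], [0, 0, 0], [0, 0, 0], [0, 0, 0]])

```text
time: 22.98
tool_pos: [522.4, 37.7, 184.9]
tcp_rot: [3.141, -0.001, 3.116]
contact_force: [0.7, -1.0, -0.4]
grip_width: 91.6
finger_force: 0.0
```

send_rows(offset=[[-0.2, -0.45, 0.2], [-0.44, -0.96, 0.5], [-0.44, -0.96, 0.5], [-0.44, -0.96, 0.5], [-0.44, -0.96, 0.5], [-0.44, -0.96, 0.5], [-0.44, -0.96, 0.5], [-0.44, -0.96, 0.5]], delta_rot=[[0, 0, 0.03], [0, 0, 0.06], [0, 0, 0.09], [0, 0, 0.12], [0, 0, 0.15], [0, 0, 0.18], [0, 0, 0.21], [0, 0, 0.233]])

```text
time: 23.98
tool_pos: [572.9, -77.0, 126.2]
tcp_rot: [3.14, -0.0, 1.649]
contact_force: [0.9, -0.3, -0.4]
grip_width: 91.8
finger_force: 0.0
```

Run:
```python
from h import *
o=get_obs(); print(o["tool_pos"],o["tcp_rot"],o["grip_width"],o["finger_force"])
go([572.5,-80,4],1.65)
```

```text
[572.90858543 -77.04333459 126.22482562] [ 3.14030288e+00 -3.22904648e-04  1.64922497e+00] 91.75397782243562 0.0
yaw1.650 off [-0.025 -0.007  1.019] rot [ 0.0002 -0.0001 -0.0001]
yaw4.792 off [-0.025 -0.007  1.019] rot [-1.000e-04 -3.000e-04  4.999e-01]
```

send_rows(offset=[[-0.025, -0.007, 0.4], [-0.025, -0.007, 0.8], [-0.025, -0.007, 1], [-0.025, -0.007, 1], [-0.025, -0.007, 1]], delta_rot=[[0, 0, 0], [0, 0, 0], [0, 0, 0], [0, 0, 0], [0, 0, 0]])

```text
time: 24.6
tool_pos: [573.2, -81.8, 6.9]
tcp_rot: [3.139, 0.001, 1.653]
contact_force: [0.1, -0.1, 0.5]
grip_width: 91.8
finger_force: 0.0
```

send_rows(offset=[[0, 0, 0.02], [0, 0, 0.02], [0, 0, 0.02], [0, 0, 0.02], [0, 0, 0.02], [0, 0, 0.02], [0, 0, 0.02], [0, 0, 0.02]], delta_rot=[[0, 0, 0], [0, 0, 0], [0, 0, 0], [0, 0, 0], [0, 0, 0], [0, 0, 0], [0, 0, 0], [0, 0, 0]], grip=0)

```text
time: 25.6
tool_pos: [572.0, -83.0, 2.8]
tcp_rot: [3.141, -0.0, 1.652]
contact_force: [-0.2, -1.7, -0.5]
grip_width: 27.2
finger_force: 30.0
```

send_rows(offset=[[0, 0, -0.3], [0, 0, -0.7], [0, 0, -1], [0, 0, -1], [0, 0, -1], [0, 0, -1], [0, 0, -1], [0, 0, -1]], delta_rot=[[0, 0, 0], [0, 0, -0.03], [0, 0, -0.06], [0, 0, -0.09], [0, 0, -0.12], [0, 0, -0.15], [0, 0, -0.18], [0, 0, -0.205]])

```text
time: 26.6
tool_pos: [571.7, -82.9, 122.6]
tcp_rot: [3.141, -0.001, 2.945]
contact_force: [0.2, 0.6, -0.2]
grip_width: 27.4
finger_force: 30.0
```

send_rows(offset=[[0, 0, -0.4], [0, 0, -0.8], [0, 0, -0.98], [0, 0, -0.98], [0, 0, -0.98]], delta_rot=[[0, 0, -0.028], [0, 0, -0.028], [0, 0, -0.028], [0, 0, -0.028], [0, 0, -0.028]])

```text
time: 27.22
tool_pos: [571.2, -82.7, 238.8]
tcp_rot: [3.141, -0.003, 3.116]
contact_force: [0.6, -0.3, -1.3]
grip_width: 27.5
finger_force: 30.0
```

Run:
```python
from h import *
o=get_obs(); print(o["tool_pos"],o["tcp_rot"],o["grip_width"],o["finger_force"])
go([476.3,359.5,235],-.028)
```

```text
[571.23280533 -82.73208764 238.82114619] [ 3.14084151e+00 -2.51096741e-03  3.11566716e+00] 27.5334867135358 29.998395144939423
yaw-0.028 off [0.886 3.663 0.037] rot [ 6.000e-04  2.000e-04 -4.997e-01]
yaw3.114 off [0.886 3.663 0.037] rot [ 0.0001 -0.0004  0.0003]
```

send_rows(offset=[[0.1, 0.45, 0], [0.2, 0.9, 0], [0.22, 0.92, 0], [0.22, 0.92, 0]], delta_rot=[[0, 0, 0], [0, 0, 0], [0, 0, 0], [0, 0, 0]])

```text
time: 27.72
tool_pos: [548.0, 28.0, 239.3]
tcp_rot: [-3.141, -0.002, 3.117]
contact_force: [0.0, -0.4, -1.0]
grip_width: 27.5
finger_force: 30.0
```

send_rows(offset=[[0.1, 0.45, 0], [0.2, 0.9, 0], [0.22, 0.92, 0], [0.22, 0.92, 0]], delta_rot=[[0, 0, 0], [0, 0, 0], [0, 0, 0], [0, 0, 0]])

```text
time: 28.22
tool_pos: [525.2, 138.0, 239.9]
tcp_rot: [-3.141, -0.001, 3.115]
contact_force: [0.2, 0.4, -0.4]
grip_width: 27.5
finger_force: 30.0
```

send_rows(offset=[[0.1, 0.45, 0], [0.2, 0.9, 0], [0.22, 0.92, 0], [0.22, 0.92, 0]], delta_rot=[[0, 0, 0], [0, 0, 0], [0, 0, 0], [0, 0, 0]])

```text
time: 28.72
tool_pos: [502.0, 248.6, 240.1]
tcp_rot: [-3.141, -0.0, 3.115]
contact_force: [0.1, -0.5, -0.3]
grip_width: 27.1
finger_force: 30.0
```

send_rows(offset=[[0.1, 0.45, 0], [0.226, 0.9, 0], [0.226, 0.9, 0], [0.226, 0.9, 0], [0.226, 0.9, 0]], delta_rot=[[0, 0, 0], [0, 0, 0], [0, 0, 0], [0, 0, 0], [0, 0, 0]])

```text
time: 29.35
tool_pos: [478.1, 357.0, 240.5]
tcp_rot: [-3.141, 0.0, 3.113]
contact_force: [-0.1, -0.5, -0.8]
grip_width: 27.4
finger_force: 30.0
```

Run:
```python
from h import *
o=get_obs(); print(o["tool_pos"],o["tcp_rot"],o["grip_width"],o["finger_force"])
go([476.3,359.5,142],-.028)
```

```text
[478.05920855 356.9728218  240.50306504] [-3.14118703e+00  2.03131427e-04  3.11314289e+00] 27.410580005621217 29.998351335525513
yaw-0.028 off [0.015 0.021 0.821] rot [1.000e-04 1.000e-04 4.999e-01]
yaw3.114 off [0.015 0.021 0.821] rot [-0.0001  0.     -0.0001]
```

send_rows(offset=[[0.012, 0.015, 0.1], [0.012, 0.015, 0.4], [0.012, 0.015, 0.7], [0.012, 0.015, 0.8], [0.012, 0.015, 0.8], [0.012, 0.015, 0.8]], delta_rot=[[0, 0, 0], [0, 0, 0], [0, 0, 0], [0, 0, 0], [0, 0, 0], [0, 0, 0]])

```text
time: 30.1
tool_pos: [476.6, 361.1, 145.9]
tcp_rot: [3.14, 0.002, 3.116]
contact_force: [0.2, 1.0, -0.8]
grip_width: 27.3
finger_force: 30.0
```

send_rows(offset=[[0, 0, 0], [0, 0, 0], [0, 0, 0], [0, 0, -0.3], [0, 0, -0.7], [0, 0, -0.95], [0, 0, -1], [0, 0, -1]], delta_rot=[[0, 0, 0], [0, 0, 0], [0, 0, 0], [0, 0, 0], [0, 0, 0], [0, 0, 0], [0, 0, 0], [0, 0, 0]], grip=0.39)

```text
time: 31.1
tool_pos: [475.4, 360.5, 263.6]
tcp_rot: [-3.141, -0.001, 3.116]
contact_force: [0.8, 0.2, -0.5]
grip_width: 35.6
finger_force: 0.0
```

Run:
```python
from h import *
o=get_obs(); print(o["tool_pos"],o["tcp_rot"],o["grip_width"],o["finger_force"])
im=optics.capture("wrist")
for d in finder.pinpoint("arrest_tip","wrist"): print(d, onz("wrist",d["uv"],97))
go([440,240,330],-.028)
```

```text
[475.39701492 360.54283923 263.59068375] [-3.14113761e+00 -8.26477027e-04  3.11569192e+00] 35.57211315336764 0.0
yaw-0.028 off [ 0.268 -1.011 -0.56 ] rot [ 6.000e-04 -4.000e-04 -4.997e-01]
yaw3.114 off [ 0.268 -1.011 -0.56 ] rot [-0.0002 -0.0004  0.0003]
```

send_rows(offset=[[-0.2, -0.45, 0], [-0.35, -0.9, 0], [-0.38, -0.95, 0], [-0.38, -0.95, 0]], delta_rot=[[0, 0, 0], [0, 0, 0], [0, 0, 0], [0, 0, 0]])

```text
time: 31.7
tool_pos: [518.1, 245.3, 263.4]
tcp_rot: [-3.142, -0.002, 3.114]
contact_force: [-0.5, 0.6, -0.1]
grip_width: 36.1
finger_force: 0.0
```

send_rows(offset=[[-0.2, -0.35, 0], [-0.35, -0.65, 0], [-0.35, -0.65, 0], [-0.35, -0.65, 0], [-0.35, -0.65, 0], [-0.35, -0.65, 0], [-0.35, -0.65, 0], [-0.35, -0.65, 0]], delta_rot=[[0, 0, 0], [0, 0, 0.03], [0, 0, 0.06], [0, 0, 0.09], [0, 0, 0.12], [0, 0, 0.15], [0, 0, 0.18], [0, 0, 0.2]])

```text
time: 32.7
tool_pos: [557.7, 168.4, 263.8]
tcp_rot: [-3.141, -0.001, 1.856]
contact_force: [-1.0, -0.2, 0.6]
grip_width: 36.1
finger_force: 0.0
```

send_rows(offset=[[0, 0, 0], [0, 0, 0], [0, 0, 0], [0, 0, 0]], delta_rot=[[0, 0, 0.03], [0, 0, 0.05], [0, 0, 0.05], [0, 0, 0.05]])

```text
time: 33.2
tool_pos: [558.0, 167.4, 264.1]
tcp_rot: [-3.141, -0.0, 1.549]
contact_force: [-0.5, 0.2, 0.8]
grip_width: 35.5
finger_force: 0.0
```

Run:
```python
from h import *
o=get_obs(); print(o["tool_pos"],o["tcp_rot"],o["grip_width"],o["finger_force"])
a=optics.capture("wrist")
for n in("wrist",):
  for d in finder.pinpoint("arrest_tip",n): print(n,d, onz(n,d["uv"],97))
b=optics.capture("scene")[230:400,340:540]; b=cv2.resize(b,(600,510)); cv2.imwrite("pics/s3.png",b[:,:,::-1]); cv2.imwrite("pics/w3.png",a[:,:,::-1])
go([584,171,130],-.028+np.pi/2)
```

```text
[557.97959062 167.42261935 264.10730274] [-3.14103354e+00 -1.83601647e-04  1.54853673e+00] 35.5163235761399 0.0
wrist {'uv': [342.9, 208.4], 'confidence': 0.87} [[582.6373652  173.37984879  97.        ]]
yaw1.543 off [0.04  0.214 1.119] rot [-0.     -0.      0.0006]
yaw4.684 off [0.04  0.214 1.119] rot [ 0.     -0.     -0.4994]
```

View pics/w3.png

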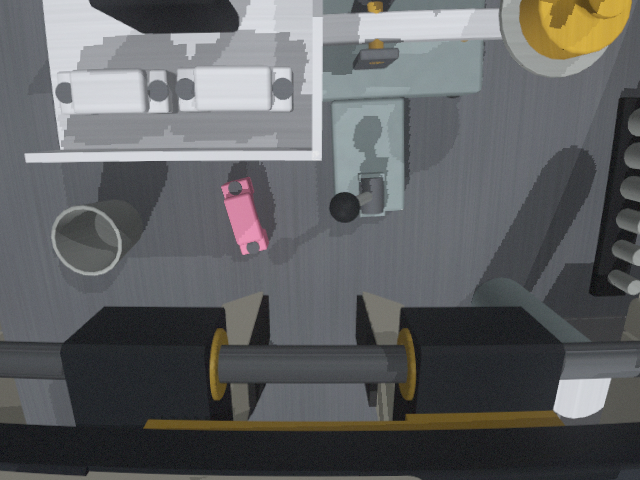

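View pics/s3.png

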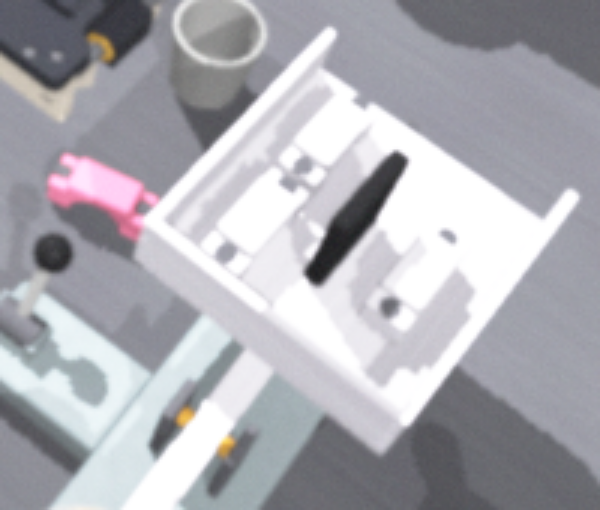

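Two caps sit in the right lane and one in the left lane, and the knob is at wrist pixel (344,207). Straddling the knob next.

send_rows(offset=[[0.03, 0.206, 0.2], [0.03, 0.206, 0.6], [0.03, 0.206, 1], [0.03, 0.206, 1], [0.03, 0.206, 1]], delta_rot=[[0, 0, 0], [0, 0, 0], [0, 0, 0], [0, 0, 0], [0, 0, 0]])

```text
time: 33.98
tool_pos: [584.3, 169.7, 146.5]
tcp_rot: [3.139, -0.001, 1.545]
contact_force: [0.4, 1.2, 0.4]
grip_width: 36.0
finger_force: 0.0
```

send_rows(offset=[[0, 0, 0.2], [0, 0, 0.45], [0, 0, 0.45], [0, 0, 0.45]], delta_rot=[[0, 0, 0], [0, 0, 0], [0, 0, 0], [0, 0, 0]])

```text
time: 34.48
tool_pos: [584.6, 169.7, 93.0]
tcp_rot: [3.138, -0.001, 1.545]
contact_force: [0.4, -0.4, 0.4]
grip_width: 36.4
finger_force: 0.0
```

Run:
```python
from h import *
o=get_obs(); print(o["tool_pos"],o["tcp_rot"],o["grip_width"],o["finger_force"],o["contact_force"])
```

```text
[584.63308598 169.72194203  93.02777171] [ 3.13755304e+00 -8.24751239e-04  1.54498762e+00] 36.35530140435907 0.0 [ 0.37457344 -0.3574515   0.44747091]
```

send_rows(offset=[[0, 0.12, 0], [0, 0.24, 0], [0, 0.36, 0], [0, 0.48, 0], [0, 0.56, 0], [0, 0.59, 0], [0, 0.59, 0], [0, 0.59, 0]], delta_rot=[[0, 0, 0], [0, 0, 0], [0, 0, 0], [0, 0, 0], [0, 0, 0], [0, 0, 0], [0, 0, 0], [0, 0, 0]])

```text
time: 35.48
tool_pos: [653.5, 167.7, 90.6]
tcp_rot: [-3.141, -0.0, 1.545]
contact_force: [-0.1, -0.9, 0.3]
grip_width: 35.9
finger_force: 0.0
```

send_rows(offset=[[0, 0, 0], [0, 0, 0], [0, 0, 0], [0, 0, 0]], delta_rot=[[0, 0, 0], [0, 0, 0], [0, 0, 0], [0, 0, 0]])

```text
time: 35.98
tool_pos: [653.8, 167.6, 90.4]
tcp_rot: [-3.142, -0.0, 1.545]
contact_force: [0.4, 0.0, -0.5]
grip_width: 35.7
finger_force: 0.0
```

Run:
```python
from h import *
a=optics.capture("wrist"); b=optics.capture("scene")[230:400,320:520]
C=np.hstack([cv2.resize(a,(400,300)),cv2.resize(b,(400,300))]); cv2.imwrite("pics/lev.png",C[:,:,::-1])
print(get_obs()["tool_pos"],get_obs()["contact_force"])
for n in("wrist","scene"):
  for d in finder.pinpoint("arrest_tip",n): print(n,d, onz(n,d["uv"],97))
```

```text
[653.87875738 167.56424868  90.42648558] [ 0.42800942 -0.55583417 -0.77618315]
wrist {'uv': [155.6, 288.7], 'confidence': 0.87} [[582.25779734 174.05564262  97.        ]]
scene {'uv': [359.3, 315.1], 'confidence': 0.67} [[586.16550059 180.41996668  97.        ]]
```

View pics/lev.png

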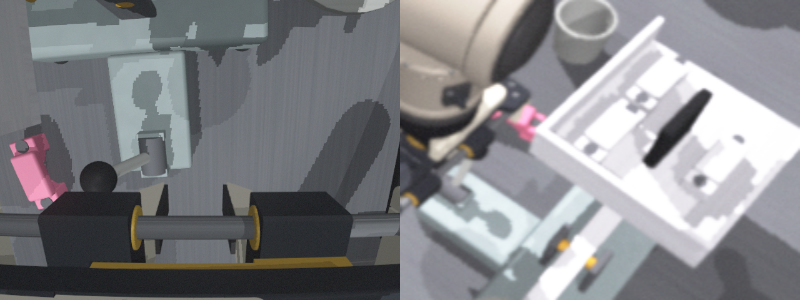

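The lever didn't move (knob still at (97,178) in the left panel). Together with the first cap miss and the finger rows in the wrist pictures, this says the real fingertips end about 22 mm short of the nominal TCP. I'll redo the push 23 mm lower.

send_rows(offset=[[0, 0, -0.2], [0.01, -0.3, -0.2], [0.02, -0.59, -0.2], [0.02, -0.59, -0.2]], delta_rot=[[0, 0, 0], [0, 0, 0], [0, 0, 0], [0, 0, 0]])

```text
time: 36.67
tool_pos: [581.1, 172.2, 114.8]
tcp_rot: [-3.14, 0.0, 1.546]
contact_force: [0.0, 0.3, 0.4]
grip_width: 35.8
finger_force: 0.0
```

Run:
```python
from h import *
print(get_obs()["tool_pos"]); go([582.5,171,68],np.pi/2-.028)
```

```text
[581.12554146 172.1810739  114.75819191]
yaw1.543 off [-0.01   0.012  0.39 ] rot [-0.0002  0.      0.0005]
yaw4.684 off [-0.01   0.012  0.39 ] rot [-0.000e+00 -3.000e-04 -4.995e-01]
```

send_rows(offset=[[-0.01, 0.012, 0.1], [-0.01, 0.012, 0.25], [-0.01, 0.012, 0.39], [-0.01, 0.012, 0.39]], delta_rot=[[0, 0, 0], [0, 0, 0], [0, 0, 0], [0, 0, 0]])

```text
time: 37.17
tool_pos: [583.9, 170.2, 65.4]
tcp_rot: [-3.138, 0.001, 1.545]
contact_force: [0.3, 0.8, -0.5]
grip_width: 35.7
finger_force: 0.0
```

send_rows(offset=[[0, 0.07, 0], [0, 0.14, 0], [0, 0.14, 0]], delta_rot=[[0, 0, 0], [0, 0, 0], [0, 0, 0]])

```text
time: 37.55
tool_pos: [601.0, 170.4, 68.5]
tcp_rot: [-3.14, -0.0, 1.545]
contact_force: [-6.5, 0.1, 4.4]
grip_width: 36.3
finger_force: 2.9
```

Contact confirmed. Pushing fully over.

send_rows(offset=[[0, 0.1, 0], [0, 0.2, 0], [0, 0.3, 0], [0, 0.38, 0], [0, 0.43, 0], [0, 0.43, 0]], delta_rot=[[0, 0, 0], [0, 0, 0], [0, 0, 0], [0, 0, 0], [0, 0, 0], [0, 0, 0]])

```text
time: 38.3
tool_pos: [651.4, 169.6, 66.6]
tcp_rot: [-3.136, -0.001, 1.545]
contact_force: [-5.9, 2.0, -2.2]
grip_width: 35.9
finger_force: 2.8
```

Run:
```python
from h import *
a=optics.capture("wrist"); b=optics.capture("scene")
print(get_obs()["tool_pos"],get_obs()["contact_force"])
for n in("wrist","scene"):
  for d in finder.pinpoint("arrest_tip",n): print(n,d, onz(n,d["uv"],97))
```

```text
[651.34991249 169.44391734  66.75206499] [-5.42302432  1.97992182 -2.89187512]
scene {'uv': [337.9, 335.8], 'confidence': 0.43} [[646.5820924  177.71648009  97.        ]]
```

send_rows(offset=[[0, 0.02, 0], [0, 0.035, 0], [0, 0.035, 0], [0, 0.035, 0], [0, 0.035, 0], [0, 0.035, 0], [0, 0.035, 0], [0, 0.035, 0]], delta_rot=[[0, 0, 0], [0, 0, 0], [0, 0, 0], [0, 0, 0], [0, 0, 0], [0, 0, 0], [0, 0, 0], [0, 0, 0]])

```text
time: 39.5
tool_pos: [651.7, 169.4, 66.5]
tcp_rot: [-3.128, 0.001, 1.546]
contact_force: [-18.3, 0.9, 2.3]
grip_width: 35.9
finger_force: 8.8
```

send_rows(offset=[[0, 0, 0], [0, 0, 0], [0, 0, 0], [0, 0, 0], [0, 0, 0], [0, 0, 0], [0, 0, 0], [0, 0, 0]], delta_rot=[[0, 0, 0], [0, 0, 0], [0, 0, 0], [0, 0, 0], [0, 0, 0], [0, 0, 0], [0, 0, 0], [0, 0, 0]])

```text
time: 40.5
tool_pos: [651.6, 169.3, 66.4]
tcp_rot: [-3.128, 0.001, 1.546]
contact_force: [-18.0, 0.2, 2.6]
grip_width: 35.6
finger_force: 8.8
```

Run:
```python
from h import *
b=optics.capture("scene"); t=optics.capture("top")
for n in("top","scene"):
  for d in finder.pinpoint("arrest_tip",n): print(n,d, onz(n,d["uv"],97))
  for d in finder.pinpoint("tray",n): print(n,d)
C=np.hstack([cv2.resize(cv2.imread("pics/scene0.png")[230:400,320:540],(400,310)),cv2.resize(b[230:400,320:540,::-1],(400,310))]); cv2.imwrite("pics/lev2.png",C)
```

```text
top {'uv': [437.8, 336.4], 'confidence': 0.15} [[ 278.39882565 -289.49655358   97.        ]]
top {'uv': [181.2, 248.1], 'confidence': 0.76}
scene {'uv': [335.5, 336.6], 'confidence': 0.55} [[650.83028924 175.44040422  97.        ]]
scene {'uv': [452.9, 314.7], 'confidence': 0.82}
```

View pics/lev2.png

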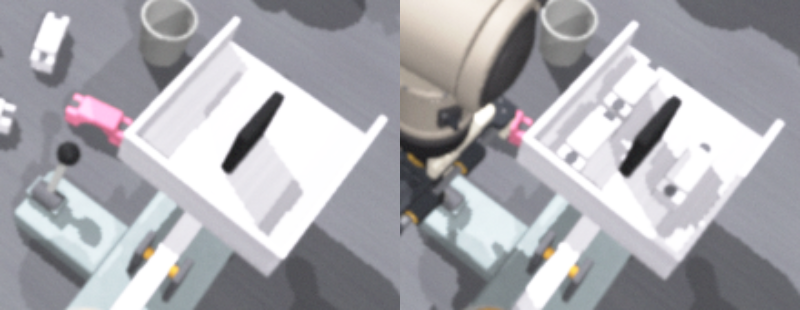

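The lever is hard against its stop (18 N), and the tray has dropped about 3 px with all caps in place. Swinging the lever back.

send_rows(offset=[[0, -0.1, 0], [0, -0.2, 0], [0, -0.3, 0], [0, -0.4, 0], [0, -0.5, 0], [0, -0.58, 0], [0, -0.62, 0], [0, -0.62, 0]], delta_rot=[[0, 0, 0], [0, 0, 0], [0, 0, 0], [0, 0, 0], [0, 0, 0], [0, 0, 0], [0, 0, 0], [0, 0, 0]])

```text
time: 41.8
tool_pos: [586.6, 170.4, 70.3]
tcp_rot: [3.133, -0.001, 1.545]
contact_force: [4.0, -2.0, 3.4]
grip_width: 36.0
finger_force: 2.3
```

send_rows(offset=[[0, -0.02, 0], [0, -0.035, 0], [0, -0.04, 0], [0, -0.04, 0]], delta_rot=[[0, 0, 0], [0, 0, 0], [0, 0, 0], [0, 0, 0]])

```text
time: 42.3
tool_pos: [582.0, 170.3, 69.5]
tcp_rot: [3.133, -0.0, 1.544]
contact_force: [6.2, -3.1, -0.3]
grip_width: 36.1
finger_force: 3.5
```

send_rows(offset=[[0, -0.03, 0], [0, -0.06, 0], [0, -0.06, 0], [0, -0.06, 0]], delta_rot=[[0, 0, 0], [0, 0, 0], [0, 0, 0], [0, 0, 0]])

```text
time: 42.8
tool_pos: [578.4, 170.4, 68.9]
tcp_rot: [3.126, -0.001, 1.544]
contact_force: [20.8, -1.0, -12.2]
grip_width: 35.7
finger_force: 10.3
```

At the stop (21 N). Centre over the knob and rise, then head for the drawer.

send_rows(offset=[[0, 0.06, 0], [0, 0.06, 0], [0, 0.06, -0.3], [0, 0.06, -0.7], [0, 0.06, -1], [0, 0.06, -1]], delta_rot=[[0, 0, 0], [0, 0, 0], [0, 0, 0], [0, 0, 0], [0, 0, 0], [0, 0, 0]])

```text
time: 43.55
tool_pos: [579.3, 171.3, 191.4]
tcp_rot: [3.135, -0.001, 1.545]
contact_force: [-0.4, 0.4, 0.5]
grip_width: 35.5
finger_force: 0.0
```

Run:
```python
from h import *
print(get_obs()["tool_pos"]); 
optics.capture("scene")
for d in finder.pinpoint("arrest_tip","scene"): print(d, onz("scene",d["uv"],97))
go([500,-370,250],np.pi+.058); go([500,-370,250],np.pi/2+.058)
```

```text
[579.32705492 171.31967548 191.37437045]
{'uv': [358.6, 314.2], 'confidence': 0.67} [[585.5826915  178.21144044  97.        ]]
{'uv': [407.4, 254.9], 'confidence': 0.43} [[408.04313101 167.43922112  97.        ]]
yaw3.200 off [-4.522 -0.53  -0.521] rot [-0.000e+00 -1.000e-04 -2.633e-01]
yaw6.341 off [-4.522 -0.53  -0.521] rot [-1.000e-04  0.000e+00  2.367e-01]
yaw1.629 off [-4.522 -0.53  -0.521] rot [-0.0001 -0.     -0.0133]
yaw4.770 off [-4.522 -0.53  -0.521] rot [-0.000e+00  1.000e-04  4.867e-01]
```

send_rows(offset=[[-0.2, 0, -0.2], [-0.6, -0.05, -0.5], [-1, -0.1, -0.5], [-1, -0.1, -0.5]], delta_rot=[[0, 0, 0], [0, 0, 0], [0, 0, -0.0133], [0, 0, -0.0133]])

```text
time: 44.15
tool_pos: [561.9, 48.5, 246.5]
tcp_rot: [-3.139, 0.0, 1.625]
contact_force: [-0.1, 1.1, -0.8]
grip_width: 35.5
finger_force: 0.0
```

send_rows(offset=[[-0.5, 0, 0], [-1, -0.05, 0], [-1, -0.05, 0], [-1, -0.05, 0]], delta_rot=[[0, 0, 0], [0, 0, 0], [0, 0, 0], [0, 0, 0]])

```text
time: 44.65
tool_pos: [563.5, -68.0, 246.4]
tcp_rot: [-3.139, -0.002, 1.628]
contact_force: [0.8, 0.2, 0.7]
grip_width: 36.0
finger_force: 0.0
```

send_rows(offset=[[-0.5, 0, 0], [-1, -0.05, 0], [-1, -0.05, 0], [-1, -0.05, 0]], delta_rot=[[0, 0, 0], [0, 0, 0], [0, 0, 0], [0, 0, 0]])

```text
time: 45.15
tool_pos: [564.9, -187.3, 247.1]
tcp_rot: [-3.141, -0.001, 1.63]
contact_force: [0.8, -0.4, 0.7]
grip_width: 35.9
finger_force: 0.0
```

send_rows(offset=[[-0.5, 0, 0], [-1, 0, 0], [-1, 0, 0], [-1, 0, 0], [-1, 0, 0]], delta_rot=[[0, 0, 0], [0, 0, 0], [0, 0, 0], [0, 0, 0], [0, 0, 0]])

```text
time: 45.78
tool_pos: [572.3, -306.6, 248.0]
tcp_rot: [3.141, -0.0, 1.631]
contact_force: [1.0, -0.7, -0.2]
grip_width: 36.0
finger_force: 0.0
```

Run:
```python
from h import *
o=get_obs(); print(o["tool_pos"],o["tcp_rot"],o["joint_positions"].round(2))
a=optics.capture("wrist"); cv2.imwrite("pics/w4.png",a[:,:,::-1])
for d in finder.pinpoint("chest_drawer0_handle","wrist"): print(d, onz("wrist",d["uv"],112))
```

```text
[ 572.25194725 -306.64507415  248.02846962] [ 3.14117144e+00 -3.35306485e-04  1.63116126e+00] [-0.61  0.56  1.06  0.    1.52 -0.67]
{'uv': [324.3, 298.0], 'confidence': 0.56} [[ 584.15734323 -367.62509233  112.        ]]
```

View pics/w4.png

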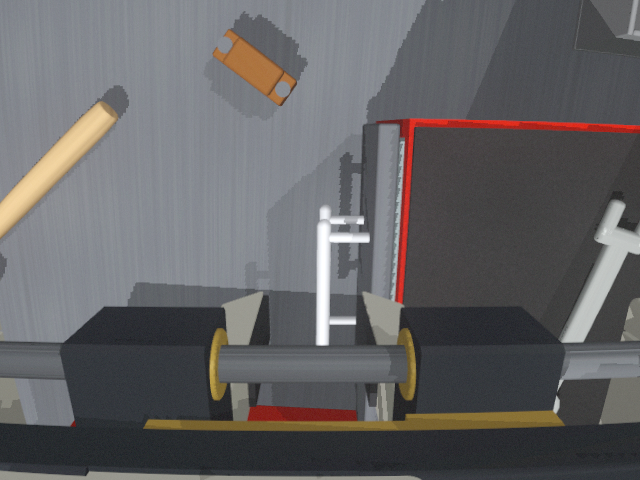

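The bar handle runs vertically at column 323 (rows 222–345), parallel to the fingers' plane, and sits about 12 mm ahead in x.

Run:
```python
from h import *
w=onz("wrist",[[323.5,228],[322.5,343]],112); print(w, (w[0]-w[1])); go([584.3,-369,140],1.631)
```

```text
[[ 579.53018558 -309.07391077  112.        ]
 [ 585.47466935 -408.88611402  112.        ]] [-5.94448376 99.81220325  0.        ]
yaw1.631 off [-0.52   0.07   0.901] rot [ 0.0001  0.     -0.0001]
yaw4.773 off [-0.52   0.07   0.901] rot [ 0.000e+00 -1.000e-04  4.999e-01]
```

send_rows(offset=[[-0.3, 0.04, 0.2], [-0.52, 0.065, 0.5], [-0.52, 0.065, 0.8], [-0.52, 0.065, 0.85], [-0.52, 0.065, 0.85], [-0.52, 0.065, 0.85]], delta_rot=[[0, 0, 0], [0, 0, 0], [0, 0, 0], [0, 0, 0], [0, 0, 0], [0, 0, 0]], grip=0.25)

```text
time: 46.62
tool_pos: [584.0, -370.9, 148.1]
tcp_rot: [3.139, 0.002, 1.629]
contact_force: [0.3, -0.1, -0.4]
grip_width: 22.9
finger_force: 0.0
```

send_rows(offset=[[0, 0, 0.15], [0, 0, 0.3], [0, 0, 0.4], [0, 0, 0.52], [0, 0, 0.52], [0, 0, 0.52]], delta_rot=[[0, 0, 0], [0, 0, 0], [0, 0, 0], [0, 0, 0], [0, 0, 0], [0, 0, 0]])

```text
time: 47.38
tool_pos: [583.3, -371.0, 83.6]
tcp_rot: [3.141, 0.0, 1.628]
contact_force: [0.5, 0.4, 0.5]
grip_width: 22.5
finger_force: 0.0
```

No contact on the way down. Close on the bar.

send_rows(offset=[[0, 0, 0.03], [0, 0, 0.03], [0, 0, 0.03], [0, 0, 0.03]], delta_rot=[[0, 0, 0], [0, 0, 0], [0, 0, 0], [0, 0, 0]], grip=0)

```text
time: 47.88
tool_pos: [583.1, -370.9, 79.7]
tcp_rot: [3.141, 0.0, 1.628]
contact_force: [0.5, -0.3, -1.8]
grip_width: 9.7
finger_force: 30.0
```

send_rows(offset=[[0, -0.2, 0], [0, -0.4, 0], [0, -0.6, 0], [0, -0.8, 0], [0, -1, 0], [0, -1, 0]], delta_rot=[[0, 0, 0], [0, 0, 0], [0, 0, 0], [0, 0, 0], [0, 0, 0], [0, 0, 0]])

```text
time: 48.62
tool_pos: [461.6, -377.5, 79.6]
tcp_rot: [-3.14, -0.001, 1.627]
contact_force: [-0.5, 0.4, -2.4]
grip_width: 9.8
finger_force: 30.0
```

send_rows(offset=[[0, -0.1, 0], [0, -0.2, 0], [0, -0.3, 0], [0, -0.37, 0], [0, -0.4, 0], [0, -0.41, 0], [0, -0.41, 0]], delta_rot=[[0, 0, 0], [0, 0, 0], [0, 0, 0], [0, 0, 0], [0, 0, 0], [0, 0, 0], [0, 0, 0]])

```text
time: 49.5
tool_pos: [422.6, -379.9, 79.7]
tcp_rot: [3.126, 0.003, 1.628]
contact_force: [37.1, 7.2, -14.7]
grip_width: 10.2
finger_force: 30.0
```

send_rows(offset=[[0, 0.03, 0], [0, 0.03, 0]], delta_rot=[[0, 0, 0], [0, 0, 0]], grip=0.25)

```text
time: 49.75
tool_pos: [417.6, -380.5, 79.6]
tcp_rot: [-3.141, 0.001, 1.629]
contact_force: [-1.3, 0.0, 0.3]
grip_width: 22.0
finger_force: 0.0
```

send_rows(offset=[[0, 0, 0], [0, 0, 0], [0, 0, -0.4], [0, 0, -0.8], [0, 0, -1], [0, 0, -1]], delta_rot=[[0, 0, 0], [0, 0, 0], [0, 0, 0], [0, 0, 0], [0, 0, 0], [0, 0, 0]])

```text
time: 50.5
tool_pos: [418.0, -381.4, 201.6]
tcp_rot: [3.139, 0.004, 1.628]
contact_force: [0.6, 0.5, -0.1]
grip_width: 22.8
finger_force: 0.0
```

Run:
```python
from h import *
o=get_obs(); print(o["tool_pos"])
a=optics.capture("wrist"); t=optics.capture("top")
for n in("wrist","top"):
  for d in finder.pinpoint("chest_drawer0_handle",n): print(n,d, onz(n,d["uv"],112))
  for d in finder.pinpoint("drawer_floor",n): print(n,d, onz(n,d["uv"],85))
C=np.hstack([cv2.resize(a,(400,300)),cv2.resize(t[60:330,400:560],(178,300)),cv2.resize(t[180:310,115:275],(222,300))]); cv2.imwrite("pics/dr.png",C[:,:,::-1])
```

```text
[ 418.02083335 -381.37857527  201.59995425]
wrist {'uv': [319.8, 234.9], 'confidence': 0.89} [[ 419.9701041  -374.21200659  112.        ]]
wrist {'uv': [394.9, 223.0], 'confidence': 0.6} [[ 474.11751178 -369.08667544   85.        ]]
top {'uv': [477.1, 276.0], 'confidence': 0.88} [[ 422.23981561 -379.66432386  112.        ]]
top {'uv': [471.6, 252.6], 'confidence': 0.61} [[ 479.50733466 -375.40956901   85.        ]]
```

View pics/dr.png

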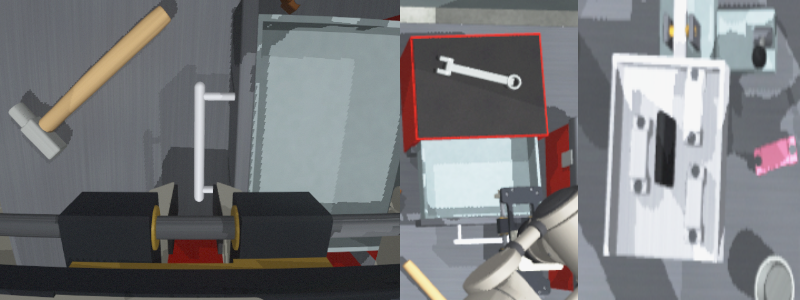

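Handle travelled about 164.5 mm to the stop. The drawer is open, its floor point is near (475,-373), and the tray still holds all three caps. Back to the tray, to take it by its grip plate.

send_rows(offset=[[0.3, 0.05, -0.3], [0.8, 0.135, -0.4], [0.96, 0.135, -0.4], [0.96, 0.135, -0.4]], delta_rot=[[0, 0, 0], [0, 0, 0], [0, 0, 0], [0, 0, 0]], grip=0.43)

```text
time: 51.3
tool_pos: [427.1, -263.5, 247.2]
tcp_rot: [-3.141, -0.0, 1.63]
contact_force: [-1.1, -0.4, 0.2]
grip_width: 39.4
finger_force: 0.0
```

send_rows(offset=[[0.48, 0.07, 0], [0.96, 0.135, 0], [0.96, 0.135, 0]], delta_rot=[[0, 0, 0], [0, 0, 0], [0, 0, 0]])

```text
time: 51.68
tool_pos: [436.8, -146.7, 247.0]
tcp_rot: [-3.141, -0.001, 1.632]
contact_force: [-0.0, -1.3, 0.0]
grip_width: 39.6
finger_force: 0.0
```

send_rows(offset=[[0.48, 0.07, 0], [0.96, 0.135, 0], [0.96, 0.135, 0]], delta_rot=[[0, 0, 0], [0, 0, 0], [0, 0, 0]])

```text
time: 52.05
tool_pos: [446.7, -31.2, 247.1]
tcp_rot: [-3.141, -0.0, 1.632]
contact_force: [-0.0, -0.0, -0.3]
grip_width: 39.4
finger_force: 0.0
```

send_rows(offset=[[0.48, 0.07, 0], [0.96, 0.135, 0], [0.96, 0.135, 0]], delta_rot=[[0, 0, 0], [0, 0, 0], [0, 0, 0]])

```text
time: 52.42
tool_pos: [456.7, 84.4, 247.0]
tcp_rot: [-3.141, 0.0, 1.632]
contact_force: [0.2, -1.7, -0.2]
grip_width: 39.3
finger_force: 0.0
```

send_rows(offset=[[0.48, 0.07, 0], [0.96, 0.135, 0], [0.96, 0.135, 0], [0.96, 0.135, 0], [0.96, 0.135, 0], [0.96, 0.135, 0], [0.96, 0.135, 0], [0.96, 0.135, 0]], delta_rot=[[0, 0, -0.03], [0, 0, -0.06], [0, 0, -0.09], [0, 0, -0.12], [0, 0, -0.15], [0, 0, -0.18], [0, 0, -0.21], [0, 0, -0.2365]])

```text
time: 53.42
tool_pos: [467.0, 196.4, 247.0]
tcp_rot: [-3.14, -0.0, 3.117]
contact_force: [0.3, 1.0, 0.2]
grip_width: 39.8
finger_force: 0.0
```

Run:
```python
from h import *
o=get_obs(); print(o["tool_pos"],o["tcp_rot"],o["time"],o["grip_width"])
go([440,313,350],-.028)
```

```text
[466.98897836 196.42987293 247.00292554] [-3.14030219e+00 -2.78631385e-04  3.11731271e+00] 53.425 39.7645282638609
yaw-0.028 off [ 0.249  0.965 -0.859] rot [ 1.000e-04 -3.000e-04 -4.994e-01]
yaw3.114 off [ 0.249  0.965 -0.859] rot [-0.0002 -0.      0.0006]
```

send_rows(offset=[[0.1, 0.4, -0.4], [0.25, 0.9, -0.86], [0.25, 0.95, -0.86], [0.25, 0.95, -0.86], [0.25, 0.95, -0.86]], delta_rot=[[0, 0, 0], [0, 0, 0], [0, 0, 0], [0, 0, 0], [0, 0, 0]])

```text
time: 54.05
tool_pos: [439.7, 312.0, 349.5]
tcp_rot: [-3.14, -0.001, 3.112]
contact_force: [0.1, -0.1, 0.4]
grip_width: 39.4
finger_force: 0.0
```

```bash
cat > plate.py <<'E'
from h import *
def measure(z=206):
    o=get_obs(); im=optics.capture("wrist"); print(o["tool_pos"].round(1),o["tcp_rot"].round(3))
    for d in finder.pinpoint("tray","wrist"): print("tray",np.round(d["uv"]),round(d["confidence"],2), onz("wrist",d["uv"],z-84).round(1))
    u,v=proj("wrist",[[475,313.5,200]])[0]; u,v=int(u),int(v)
    m=(im[v-75:v+75,u-40:u+40].max(2)<75).astype(np.uint8); m[max(0,300-(v-75)):]=0
    k,l,st,ce=cv2.connectedComponentsWithStats(m); i=1+np.argmax(st[1:,4]); ys,xs=np.nonzero(l==i); print("blob",st[i]+[u-40,v-75,0,0,0])
    for r in range(ys.min(),ys.max()+1,12):
        x=xs[ys==r]; a=onz("wrist",[[x.min()+u-40-.5,r+v-75],[x.max()+u-40+.5,r+v-75]],z); print(r+v-75,a[:,:2].round(1).tolist())
E
python3 - <<'E'
from plate import *
measure()
E
```

```text
[439.7 312.  349.5] [-3.140e+00 -1.000e-03  3.112e+00]
tray [317. 241.] 0.93 [[474.2 314.  122. ]]
blob [ 309  211   17   89 1378]
211 [[426.8, 310.5], [427.0, 318.4]]
223 [[436.4, 308.7], [436.7, 320.5]]
235 [[446.2, 308.4], [446.5, 321.1]]
247 [[456.1, 308.0], [456.5, 320.9]]
259 [[466.2, 307.7], [466.6, 320.7]]
271 [[476.5, 307.4], [476.9, 320.5]]
283 [[487.1, 307.9], [487.4, 320.3]]
295 [[497.7, 307.6], [498.1, 320.1]]
```

Run:
```python
from h import *
go([474.5,314.1,250],-.026)
```

```text
yaw-0.026 off [-0.295  0.026  0.829] rot [-5.000e-04  4.000e-04  4.994e-01]
yaw3.116 off [-0.295  0.026  0.829] rot [-0.0003 -0.0003 -0.0006]
```

send_rows(offset=[[-0.29, 0.02, 0.3], [-0.29, 0.02, 0.7], [-0.29, 0.02, 0.83], [-0.29, 0.02, 0.83], [-0.29, 0.02, 0.83]], delta_rot=[[0, 0, -0.0005], [0, 0, -0.0005], [0, 0, -0.0005], [0, 0, -0.0005], [0, 0, -0.0005]])

```text
time: 54.78
tool_pos: [474.0, 315.2, 252.2]
tcp_rot: [3.141, 0.001, 3.117]
contact_force: [0.4, 1.1, 0.8]
grip_width: 39.6
finger_force: 0.0
```

send_rows(offset=[[0, 0, 0.2], [0, 0, 0.4], [0, 0, 0.6], [0, 0, 0.8], [0, 0, 0.9], [0, 0, 0.9], [0, 0, 0.9]], delta_rot=[[0, 0, 0], [0, 0, 0], [0, 0, 0], [0, 0, 0], [0, 0, 0], [0, 0, 0], [0, 0, 0]])

```text
time: 55.65
tool_pos: [474.0, 315.9, 144.5]
tcp_rot: [3.14, 0.002, 3.118]
contact_force: [-0.3, -0.1, 0.1]
grip_width: 39.7
finger_force: 0.0
```

send_rows(offset=[[0, -0.013, 0.02], [0, -0.013, 0.02], [0, -0.013, 0.02], [0, -0.013, 0.02], [0, -0.013, 0.02], [0, -0.013, 0.02]], delta_rot=[[0, 0, 0], [0, 0, 0], [0, 0, 0], [0, 0, 0], [0, 0, 0], [0, 0, 0]], grip=0)

```text
time: 56.4
tool_pos: [473.4, 314.3, 141.1]
tcp_rot: [3.141, 0.0, 3.118]
contact_force: [0.4, 1.5, 1.6]
grip_width: 13.9
finger_force: 30.0
```

send_rows(offset=[[0, 0, -0.1], [0, 0, -0.2], [0, 0, -0.3], [0, 0, -0.4], [0, 0, -0.5], [0, 0, -0.55], [0, 0, -0.55], [0, 0, -0.55]], delta_rot=[[0, 0, 0], [0, 0, 0], [0, 0, 0], [0, 0, 0], [0, 0, 0], [0, 0, 0], [0, 0, 0], [0, 0, 0]])

```text
time: 57.4
tool_pos: [473.0, 313.9, 206.3]
tcp_rot: [-3.141, -0.001, 3.118]
contact_force: [-0.2, 0.3, -6.9]
grip_width: 13.6
finger_force: 30.0
```

Run:
```python
from h import *
o=get_obs(); print(o["tool_pos"],o["tcp_rot"],o["contact_force"],o["moment"])
for n in("scene","top","wrist"):
    im=optics.capture(n); 
    for d in finder.pinpoint("pan",n): print(n,d["uv"],d["confidence"],onz(n,d["uv"],122))
    for d in finder.pinpoint("tray",n): print(n,"tray",d["uv"],d["confidence"],onz(n,d["uv"],187))
```

```text
[473.00410461 313.87965882 206.34386615] [-3.14119232e+00 -8.53062092e-04  3.11754011e+00] [-0.21226043  0.29600291 -6.9189071 ] [ 0.09276852 -0.04134846  0.00574042]
scene tray [461.9, 296.2] 0.96 [[475.49279598 314.05702526 187.        ]]
wrist tray [311.6, 289.8] 0.89 [[477.1396678  312.49657018 187.        ]]
```

Tray lifted (6.9 N). Carrying it to the drawer.

send_rows(offset=[[0, -0.15, -0.15], [-0.05, -0.35, -0.2], [-0.15, -0.65, -0.2], [-0.24, -0.936, -0.2], [-0.24, -0.936, -0.2]], delta_rot=[[0, 0, 0], [0, 0, 0], [0, 0, 0], [0, 0, 0], [0, 0, 0]])

```text
time: 58.48
tool_pos: [500.3, 197.9, 232.2]
tcp_rot: [-3.141, 0.002, 3.114]
contact_force: [-0.1, 0.5, -6.9]
grip_width: 13.8
finger_force: 30.0
```

send_rows(offset=[[-0.06, -0.25, 0], [-0.14, -0.55, 0], [-0.2, -0.8, 0], [-0.24, -0.936, 0], [-0.24, -0.936, 0]], delta_rot=[[0, 0, 0], [0, 0, 0], [0, 0, 0], [0, 0, 0], [0, 0, 0]])

```text
time: 59.1
tool_pos: [525.7, 87.5, 231.3]
tcp_rot: [3.141, 0.001, 3.116]
contact_force: [-0.2, 0.6, -7.2]
grip_width: 13.7
finger_force: 30.0
```

send_rows(offset=[[-0.06, -0.25, 0], [-0.14, -0.55, 0], [-0.2, -0.8, 0], [-0.24, -0.936, 0], [-0.24, -0.936, 0]], delta_rot=[[0, 0, 0], [0, 0, 0], [0, 0, 0], [0, 0, 0], [0, 0, 0]])

```text
time: 59.72
tool_pos: [551.7, -24.7, 230.7]
tcp_rot: [3.141, -0.0, 3.117]
contact_force: [0.6, 0.7, -6.8]
grip_width: 13.5
finger_force: 30.0
```

send_rows(offset=[[-0.06, -0.25, 0], [-0.14, -0.55, 0], [-0.2, -0.8, 0], [-0.24, -0.936, 0], [-0.24, -0.936, 0]], delta_rot=[[0, 0, 0], [0, 0, 0], [0, 0, 0], [0, 0, 0], [0, 0, 0]])

```text
time: 60.35
tool_pos: [577.8, -137.5, 230.5]
tcp_rot: [3.141, -0.0, 3.117]
contact_force: [0.2, 0.8, -6.1]
grip_width: 14.0
finger_force: 30.0
```

send_rows(offset=[[-0.06, -0.25, 0], [-0.14, -0.55, 0], [-0.2, -0.8, 0], [-0.24, -0.936, 0], [-0.24, -0.936, 0]], delta_rot=[[0, 0, 0], [0, 0, 0], [0, 0, 0], [0, 0, 0], [0, 0, 0]])

```text
time: 60.98
tool_pos: [603.8, -250.4, 230.4]
tcp_rot: [3.141, -0.001, 3.117]
contact_force: [-0.3, 0.4, -5.9]
grip_width: 13.9
finger_force: 30.0
```

Run:
```python
from h import *
o=get_obs(); print(o["tool_pos"],o["tcp_rot"],o["grip_width"],o["contact_force"],o["joint_positions"].round(2))
for n in("top","scene"):
    im=optics.capture(n); cv2.imwrite(f"pics/pan_{n}.png",im[:,:,::-1])
    for t in("pan","drawer_floor","chest_drawer0_handle"):
        for d in finder.pinpoint(t,n): print(n,t,np.round(d["uv"]),round(d["confidence"],2),onz(n,d["uv"],{"pan":122,"drawer_floor":85}.get(t,112)).round(1))
    for d in finder.silhouettes("beam",n)+finder.silhouettes("pan",n): print(n,"beam",np.round(d["box"]),round(d["confidence"],2))
go([629.7,-363.7,225],.06)
```

```text
[ 603.83535413 -250.37717579  230.40565369] [ 3.14060145e+00 -5.06866964e-04  3.11726620e+00] 13.884811546612942 [-0.25685873  0.36862452 -5.89751092] [-0.51  0.57  1.08  0.    1.49 -2.06]
top pan [256. 307.] 0.71 [[339.1 140.  122. ]]
top pan [185. 246.] 0.7 [[477.4 310.6 122. ]]
top drawer_floor [473. 250.] 0.82 [[ 486.2 -378.9   85. ]]
top drawer_floor [244. 205.] 0.25 [[583.9 180.1  85. ]]
top chest_drawer0_handle [473. 273.] 0.75 [[ 429.3 -369.1  112. ]]
top beam [154. 124. 214. 271.] 0.79
top beam [154. 221. 215. 275.] 0.84
top beam [459. 184. 535. 279.] 0.53
scene pan [450. 314.] 0.73 [[481.8 311.9 122. ]]
scene drawer_floor [215. 176.] 0.21 [[ 527.6 -314.8   85. ]]
scene chest_drawer0_handle [230. 135.] 0.63 [[ 423.  -373.6  112. ]]
scene beam [342. 277. 498. 453.] 0.83
scene beam [203. 138. 261. 212.] 0.19
scene beam [405. 274. 495. 364.] 0.8
yaw0.060 off [-0.239 -0.936  0.049] rot [ 0.     -0.      0.4866]
yaw3.202 off [-0.239 -0.936  0.049] rot [ 0.      0.     -0.0134]
```

send_rows(offset=[[-0.06, -0.25, 0], [-0.14, -0.55, 0], [-0.2, -0.8, 0.05], [-0.24, -0.936, 0.05], [-0.24, -0.936, 0.05], [-0.24, -0.936, 0.05]], delta_rot=[[0, 0, 0], [0, 0, -0.007], [0, 0, -0.0134], [0, 0, -0.0134], [0, 0, -0.0134], [0, 0, -0.0134]])

```text
time: 62.32
tool_pos: [629.8, -363.0, 224.8]
tcp_rot: [3.141, -0.0, -3.081]
contact_force: [0.6, 0.9, -5.8]
grip_width: 14.0
finger_force: 30.0
```

Run:
```python
from h import *
o=get_obs(); print(o["tool_pos"],o["tcp_rot"],o["joint_positions"].round(2))
go([629.7,-363.7,212],.06)
im=cv2.imread("pics/pan_top.png")
optics.capture("top")
for d in finder.silhouettes("pan","top")[:2]:
    m=d["region"]; r=cv2.minAreaRect(cv2.findNonZero(m.astype(np.uint8))); print(d["confidence"],r,m.sum(),onz("top",r[0],122))
    b=cv2.boxPoints(r); print(onz("top",b,122).round(1).tolist())
```

```text
[ 629.81419978 -363.00260305  224.79650659] [ 3.14084032e+00 -7.99037341e-05 -3.08107017e+00] [-0.63  0.74  0.79  0.    1.61 -2.26]
yaw0.060 off [ 0.001 -0.006  0.107] rot [ 0.000e+00  2.000e-04 -4.999e-01]
yaw3.202 off [ 0.001 -0.006  0.107] rot [ 0.0001 -0.      0.0001]
0.7 ((184.0, 245.5), (55.0, 58.0), 90.0) 3066 [[478.24123772 312.98969009 122.        ]]
[[541.8, 384.6, 122.0], [544.9, 248.0, 122.0], [415.4, 242.2, 122.0], [412.4, 377.2, 122.0]]
```

Pan centre is about (478,313). Now tip the tray over the drawer.

send_rows(offset=[[0, 0, 0], [0, 0, 0], [0, 0, 0.03], [0, 0, 0.06], [0, 0, 0.09], [0, 0, 0.09], [0, 0, 0.09]], delta_rot=[[0, -0.02, 0], [0, -0.04, 0], [0, -0.06, 0], [0, -0.08, 0], [0, -0.1, 0], [0, -0.12, 0], [0, -0.125, 0]])

```text
time: 63.3
tool_pos: [629.6, -363.0, 215.1]
tcp_rot: [3.136, 0.782, -3.089]
contact_force: [-0.2, 0.6, -3.0]
grip_width: 13.8
finger_force: 30.0
```

send_rows(offset=[[0, 0, 0], [0, 0, 0], [0, 0, 0], [0, 0, 0]], delta_rot=[[0, 0, 0], [0, 0, 0], [0, 0, 0], [0, 0, 0]])

```text
time: 63.8
tool_pos: [631.5, -363.7, 216.1]
tcp_rot: [3.141, 0.782, -3.083]
contact_force: [-0.3, 0.2, -3.1]
grip_width: 13.9
finger_force: 30.0
```

Run:
```python
from h import *
o=get_obs(); print(o["tool_pos"],o["tcp_rot"],o["contact_force"],o["joint_positions"].round(2),o["grip_width"])
for n in("wrist","scene","top"):
    im=optics.capture(n); cv2.imwrite(f"pics/tip_{n}.png",im[:,:,::-1])
    for d in finder.boxes_of("cap1",n): 
        b=d["box"]; print(n,np.round(b),round(d["confidence"],2),onz(n,[(b[0]+b[2])/2,(b[1]+b[3])/2],100).round())
```

```text
[ 631.5127193  -363.69428334  216.10670273] [ 3.14069188  0.78185268 -3.0825307 ] [-0.26849845  0.16792821 -3.13978692] [-0.91  0.46  1.6   0.92  0.82 -3.1 ] 13.857391663538195
wrist [204.   1. 301. 150.] 0.69 [[ 603. -399.  100.]]
scene [244. 207. 274. 229.] 0.94 [[ 553. -132.  100.]]
scene [214. 145. 234. 179.] 0.9 [[ 489. -324.  100.]]
scene [295. 226. 315. 257.] 0.82 [[531. -13. 100.]]
scene [166. 141. 192. 156.] 0.74 [[ 534. -443.  100.]]
scene [355. 284. 393. 309.] 0.66 [[537. 178. 100.]]
scene [192. 129. 207. 154.] 0.61 [[ 483. -425.  100.]]
top [441. 238. 462. 256.] 0.83 [[ 491. -323.  100.]]
top [477. 231. 498. 252.] 0.79 [[ 505. -409.  100.]]
top [326. 246. 355. 269.] 0.78 [[460. -56. 100.]]
top [374. 227. 400. 257.] 0.74 [[ 500. -168.  100.]]
top [479. 227. 492. 231.] 0.61 [[ 535. -405.  100.]]
```

All three caps have slid out: the load is down to 3.1 N and three caps show in the drawer. Raise, level and carry the tray back.

send_rows(offset=[[-0.14, 0, -0.14], [-0.25, 0, -0.25], [-0.25, 0, -0.25], [-0.25, 0, -0.25], [-0.25, 0, -0.25], [-0.25, 0, -0.25], [-0.25, 0, -0.25], [-0.25, 0, -0.25]], delta_rot=[[0, 0, 0], [0, 0.02, 0], [0, 0.045, 0], [0, 0.07, 0], [0, 0.095, 0], [0, 0.12, 0], [0, 0.125, 0], [0, 0.125, 0]])

```text
time: 65.1
tool_pos: [632.2, -363.4, 256.8]
tcp_rot: [3.139, -0.004, -3.082]
contact_force: [1.0, 0.6, -2.7]
grip_width: 13.9
finger_force: 30.0
```

Run:
```python
from h import *
o=get_obs(); print(o["tool_pos"],o["tcp_rot"],o["contact_force"],o["joint_positions"].round(2),o["grip_width"])
go([477.0,313,240],-.024)
```

```text
[ 632.18552585 -363.43238379  256.82757716] [ 3.13874998 -0.00405548 -3.08165702] [ 1.03060731  0.60751098 -2.74513702] [-0.63  0.75  0.69 -0.    1.71 -2.26] 13.851422405754443
yaw-0.024 off [0.953 5.704 0.16 ] rot [ 0.001   0.0007 -0.4866]
yaw3.118 off [0.953 5.704 0.16 ] rot [ 0.0004 -0.0007  0.0134]
```

send_rows(offset=[[0.02, 0.2, 0], [0.08, 0.5, 0], [0.14, 0.8, 0], [0.159, 0.95, 0], [0.159, 0.95, 0]], delta_rot=[[0, 0, 0], [0, 0, 0], [0, 0, 0], [0, 0, 0], [0, 0, 0]])

```text
time: 65.72
tool_pos: [605.2, -250.3, 259.6]
tcp_rot: [3.14, -0.002, -3.082]
contact_force: [-0.0, -0.0, -4.1]
grip_width: 13.5
finger_force: 30.0
```

send_rows(offset=[[0.05, 0.3, 0], [0.1, 0.6, 0], [0.14, 0.85, 0], [0.159, 0.95, 0]], delta_rot=[[0, 0, 0], [0, 0, 0], [0, 0, 0], [0, 0, 0]])

```text
time: 66.22
tool_pos: [579.7, -138.4, 259.1]
tcp_rot: [3.14, -0.003, -3.083]
contact_force: [0.5, -0.5, -1.8]
grip_width: 14.2
finger_force: 30.0
```

send_rows(offset=[[0.05, 0.3, 0], [0.1, 0.6, 0], [0.14, 0.85, 0], [0.159, 0.95, 0]], delta_rot=[[0, 0, 0], [0, 0, 0], [0, 0, 0], [0, 0, 0]])

```text
time: 66.72
tool_pos: [554.3, -25.8, 259.1]
tcp_rot: [3.14, -0.003, -3.083]
contact_force: [0.6, -0.6, -3.3]
grip_width: 13.7
finger_force: 30.0
```

send_rows(offset=[[0.05, 0.3, 0], [0.1, 0.6, 0], [0.14, 0.85, 0], [0.159, 0.95, 0]], delta_rot=[[0, 0, 0], [0, 0, 0], [0, 0, 0], [0, 0, 0]])

```text
time: 67.22
tool_pos: [528.7, 86.9, 259.2]
tcp_rot: [3.14, -0.003, -3.082]
contact_force: [0.1, -0.0, -2.8]
grip_width: 14.0
finger_force: 30.0
```

send_rows(offset=[[0.05, 0.3, 0], [0.1, 0.6, 0], [0.14, 0.85, 0], [0.159, 0.95, 0], [0.159, 0.95, 0]], delta_rot=[[0, 0, 0], [0, 0, 0], [0, 0, 0.0134], [0, 0, 0.0134], [0, 0, 0.0134]])

```text
time: 67.85
tool_pos: [503.1, 198.9, 259.3]
tcp_rot: [3.141, -0.004, 3.118]
contact_force: [-0.6, 0.2, -3.3]
grip_width: 13.8
finger_force: 30.0
```

Run:
```python
from h import *
o=get_obs(); print(o["tool_pos"],o["tcp_rot"],o["contact_force"],o["grip_width"])
for n in("top","scene"):
    im=optics.capture(n); hsv=cv2.cvtColor(im,cv2.COLOR_RGB2HSV)
    for d in finder.silhouettes("cap1",n):
        m=d["region"]; h,s,v=np.median(hsv[m],axis=0); b=d["box"]
        print(n,np.round(b),round(d["confidence"],2),m.sum(),"sat",s,"v",v,onz(n,[(b[0]+b[2])/2,(b[1]+b[3])/2],100).round())
go([477.0,313.2,160],-.024)
```

```text
[503.05609847 198.92735353 259.29489743] [ 3.14104808 -0.00360431  3.11766018] [-0.59035661  0.17131144 -3.2583213 ] 13.756580506766017
top [455. 225. 483. 246.] 0.93 347 sat 2.0 v 246.0 [[ 520. -365.  100.]]
top [376. 226. 400. 256.] 0.91 318 sat 153.0 v 134.0 [[ 501. -169.  100.]]
top [441. 236. 459. 253.] 0.87 278 sat 5.0 v 242.0 [[ 497. -320.  100.]]
scene [245. 210. 273. 231.] 0.89 439 sat 161.0 v 128.0 [[ 557. -127.  100.]]
scene [212. 145. 232. 176.] 0.82 399 sat 5.0 v 238.0 [[ 490. -330.  100.]]
scene [186. 150. 222. 169.] 0.81 433 sat 6.0 v 237.0 [[ 517. -366.  100.]]
scene [296. 224. 317. 254.] 0.69 433 sat 20.0 v 62.0 [[523. -16. 100.]]
scene [181. 127. 206. 159.] 0.63 370 sat 2.0 v 253.0 [[ 496. -431.  100.]]
scene [358. 283. 388. 310.] 0.63 350 sat 67.0 v 253.0 [[538. 176. 100.]]
scene [134. 113. 257. 216.] 0.57 5554 sat 19.0 v 173.0 [[ 542. -367.  100.]]
yaw-0.024 off [0.239 0.951 0.83 ] rot [-9.000e-04 -2.000e-04  4.996e-01]
yaw3.118 off [0.239 0.951 0.83 ] rot [ 0.0001 -0.0006 -0.0004]
```

Three caps are seen in the drawer. Setting the tray down.

send_rows(offset=[[0.05, 0.3, 0], [0.15, 0.6, 0], [0.2, 0.85, 0], [0.239, 0.951, 0], [0.239, 0.951, 0.3], [0.239, 0.951, 0.6], [0.239, 0.951, 0.7], [0.239, 0.951, 0.7]], delta_rot=[[0, 0, 0], [0, 0, 0], [0, 0, 0], [0, 0, 0], [0, 0, 0], [0, 0, 0], [0, 0, 0], [0, 0, 0]])

```text
time: 69.05
tool_pos: [476.8, 313.8, 175.6]
tcp_rot: [3.141, -0.004, 3.115]
contact_force: [-0.8, -0.7, -2.4]
grip_width: 13.9
finger_force: 30.0
```

Run:
```python
from h import *
o=get_obs(); print(o["tool_pos"],o["tcp_rot"],o["contact_force"],o["grip_width"])
for n in("top","scene"):
    optics.capture(n)
    for d in finder.pinpoint("tray",n): print(n,np.round(d["uv"]),round(d["confidence"],2),onz(n,d["uv"],o["tool_pos"][2]-19).round())
go([477.0,313.2,143],-.024)
```

```text
[476.79817894 313.75828024 175.61803641] [ 3.14094547 -0.00446859  3.11542231] [-0.80598475 -0.69635066 -2.44713701] 13.88932798813458
top [179. 246.] 0.8 [[475. 315. 157.]]
top [488. 238.] 0.54 [[ 509. -392.  157.]]
scene [454. 305.] 0.86 [[481. 311. 157.]]
yaw-0.024 off [ 0.003 -0.012  0.285] rot [-3.000e-04 -6.000e-04  4.998e-01]
yaw3.118 off [ 0.003 -0.012  0.285] rot [ 0.0004 -0.0002 -0.0002]
```

send_rows(offset=[[0, -0.005, 0.08], [0, -0.005, 0.16], [0, -0.005, 0.22], [0, -0.005, 0.26], [0, -0.005, 0.28], [0, -0.005, 0.29], [0, -0.005, 0.29]], delta_rot=[[0, 0, 0], [0, 0, 0], [0, 0, 0], [0, 0, 0], [0, 0, 0], [0, 0, 0], [0, 0, 0]])

```text
time: 70.12
tool_pos: [476.5, 314.0, 141.5]
tcp_rot: [3.14, -0.003, 3.116]
contact_force: [-1.4, -0.0, 1.5]
grip_width: 13.8
finger_force: 30.0
```

Resting on the pan. Release and rise.

send_rows(offset=[[0, 0, 0], [0, 0, 0], [0, 0, 0], [0, 0, 0], [0, 0, 0]], delta_rot=[[0, 0, 0], [0, 0, 0], [0, 0, 0], [0, 0, 0], [0, 0, 0]], grip=0.43)

```text
time: 70.75
tool_pos: [476.4, 313.8, 140.8]
tcp_rot: [3.14, -0.004, 3.116]
contact_force: [0.4, -0.5, 0.1]
grip_width: 39.6
finger_force: 0.0
```

send_rows(offset=[[0, 0, -0.2], [0, 0, -0.5], [0, 0, -0.9], [0, 0, -1], [0, 0, -1]], delta_rot=[[0, 0, 0], [0, 0, 0], [0, 0, 0], [0, 0, 0], [0, 0, 0]])

```text
time: 71.38
tool_pos: [476.9, 313.7, 261.1]
tcp_rot: [3.14, -0.003, 3.116]
contact_force: [-0.9, 0.2, -0.6]
grip_width: 39.5
finger_force: 0.0
```

send_rows(offset=[[0.1, 0, -0.4], [0.3, 0, -0.7], [0.3, 0, -0.7], [0.3, 0, -0.7]], delta_rot=[[0, 0, 0], [0, 0, 0], [0, 0, 0], [0, 0, 0]])

```text
time: 71.88
tool_pos: [440.9, 314.2, 342.8]
tcp_rot: [-3.141, -0.007, 3.116]
contact_force: [-0.1, -0.7, -0.3]
grip_width: 39.6
finger_force: 0.0
```

Run:
```python
from plate import *
measure()
for n in("top","scene"):
    im=optics.capture(n); hsv=cv2.cvtColor(im,cv2.COLOR_RGB2HSV)
    for t,z in(("tray",122),("chest_drawer0_handle",112),("drawer_floor",85),("arrest_tip",97)):
        for d in finder.pinpoint(t,n)[:2]: print(n,t,np.round(d["uv"]),round(d["confidence"],2),onz(n,d["uv"],z).round())
    for d in finder.silhouettes("cap1",n):
        m=d["region"]; h,s,v=np.median(hsv[m],axis=0); b=d["box"]
        if s<12 and v>150: print(n,np.round(b),round(d["confidence"],2),m.sum(),onz(n,[(b[0]+b[2])/2,(b[1]+b[3])/2],100).round())
```

```text
[440.9 314.2 342.8] [-3.141 -0.007  3.116]
tray [312. 247.] 0.75 [[479.4 311.  122. ]]
blob [ 305  215   17   85 1309]
215 [[429.5, 310.9], [429.6, 316.3]]
227 [[438.9, 307.6], [439.2, 319.2]]
239 [[448.5, 306.5], [448.8, 319.8]]
251 [[458.3, 307.0], [458.6, 319.6]]
263 [[468.2, 306.7], [468.6, 319.4]]
275 [[478.4, 306.4], [478.7, 319.2]]
287 [[488.7, 306.1], [489.0, 318.2]]
299 [[499.1, 305.7], [499.4, 318.0]]
top tray [181. 246.] 0.86 [[478. 320. 122.]]
top chest_drawer0_handle [476. 274.] 0.68 [[ 428. -378.  112.]]
top chest_drawer0_handle [260. 305.] 0.54 [[343. 131. 112.]]
top drawer_floor [469. 252.] 0.65 [[ 481. -370.   85.]]
top arrest_tip [244. 205.] 0.43 [[582. 180.  97.]]
top arrest_tip [258. 306.] 0.32 [[341. 138.  97.]]
top [457. 224. 482. 247.] 0.85 340 [[ 520. -367.  100.]]
top [441. 235. 460. 258.] 0.73 328 [[ 493. -320.  100.]]
top [482. 225. 498. 252.] 0.64 349 [[ 514. -416.  100.]]
scene tray [452. 314.] 0.95 [[478. 314. 122.]]
scene tray [221. 159.] 0.48 [[ 501. -316.  122.]]
scene chest_drawer0_handle [231. 137.] 0.97 [[ 425. -368.  112.]]
scene chest_drawer0_handle [235. 311.] 0.66 [[746.   4. 112.]]
scene drawer_floor [214. 155.] 0.94 [[ 482. -374.   85.]]
scene arrest_tip [358. 312.] 0.78 [[584. 174.  97.]]
scene [214. 144. 233. 179.] 0.8 388 [[ 488. -325.  100.]]
scene [190. 148. 222. 170.] 0.71 479 [[ 514. -364.  100.]]
```

Tray sits at about (477.5, 313) on the pan. A last precise check of the drawer's opening, from the bar's bright line.

Run:
```python
from h import *
im=optics.capture("top").astype(int); old=cv2.imread("pics/top0.png")[:,:,::-1].astype(int)
def bar(im,c,r0,r1):
    g=im[r0:r1,c].min(1); w=np.clip(g-170,0,None); return (w*np.arange(r0,r1)).sum()/max(w.sum(),1), g.max()
for c in(455,460,465,470,480,485):
    print(c,np.round(bar(im,c,262,290),1))
for c in(450,470,480,490): print("old",c,np.round(bar(old,c,198,214),1))
for tr in(165.6,155,145):
    P=np.array([583.2,-369,112])-tr*np.array([np.cos(.06),np.sin(.06),0]); print(tr,P.round(),proj("top",P).round(1))
print("old pred",proj("top",[583.2,-369,112]).round(1))
```

```text
455 [277. 247.]
460 [277. 247.]
465 [276.8 247. ]
470 [276.6 247. ]
480 [276.2 247. ]
485 [276.1 247. ]
old 450 [205.7 247. ]
old 470 [209.4 247. ]
old 480 [209.1 247. ]
old 490 [204.8 247. ]
165.6 [ 418. -379.  112.] [[476.8 277.8]]
155 [ 428. -378.  112.] [[476.5 273.3]]
145 [ 438. -378.  112.] [[476.2 269.1]]
old pred [[471.8 208.6]]
```

```bash
python3 -c "
from plant import ticket
print(ticket.close_job())"
```

```text
the job is handed in; nothing more can be done
None
```

I handed the job in, with no verdict returned: all three caps were tipped into the open top drawer, the empty tray is back level on the middle of the pan, and the arrest lever is fully back; I measured the drawer about 161–163 mm out (155 mm needed).

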